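# Skewer the pickle weights off their drying rack

### The job

The washed pickle-jar weights are dry: take the steel skewer by its wooden handle, thread it through all three holed weights standing in the drying rack, and with the skewer's guard slide them up into one tight stack, pressing it gently but definitely home against the sprung end plate until you feel the spring give, never ramming it. Then lift all three off the rack together on the skewer and lay the loaded skewer back across both wire forks of its stand the way it lay before, with the weights still close together against the guard, and let go. Drop no weight and leave the other things on the bench where they are.

Things in the scene. Friction and masses are not known exactly. Their poses are not given: they have to be found in the camera images.
- skewer_grip (a point): Steel skewer with a dark wooden handle, 80 g, level on the stand's forks. This point: centre of the handle, on the skewer's axis; x points to the tip, z up. Handle 60 mm long, 18 wide (y), 22 high (z). Along +x from here: handle ends at 30 mm; 8 mm round neck; steel guard disc, 30 mm across, front face at 95 mm; 8 mm round shaft to 174 mm, then a taper to the tip at 190 mm.
- skewer_tip (a point): The skewer's 3 mm wide tip, on its axis, 190 mm ahead of the handle's centre and 95 mm ahead of the guard's front face; axes as the skewer's.
- weight1_hole (a point): First of three alike grey ring-shaped pickle weights, loose, standing on edge across the rack's rails (farthest from the end plate, met first by the skewer), 5 to 20 mm clear of the next. 54 mm across, 14 thick, about 60 g, round 14 mm hole through the middle. This point: centre of the hole, half-way through; x along the hole to the end plate.
- weight2_hole (a point): Second of three alike grey ring-shaped pickle weights, loose, standing on edge across the rack's rails (the middle one), 5 to 20 mm clear of the next. 54 mm across, 14 thick, about 60 g, round 14 mm hole through the middle. This point: centre of the hole, half-way through; x along the hole to the end plate.
- weight3_hole (a point): Third of three alike grey ring-shaped pickle weights, loose, standing on edge across the rack's rails (nearest the end plate), 5 to 20 mm clear of the next. 54 mm across, 14 thick, about 60 g, round 14 mm hole through the middle. This point: centre of the hole, half-way through; x along the hole to the end plate.
- rack: Wooden drying rack fixed to the bench, 170 mm long, 64 wide. Origin on the bench, on its centre line; x runs along the rails to the end plate, z up. Two 6 mm steel rails at y = -17 and +17 mm, tops 54 mm above the bench, from x = -60 to +100. The weights' holes lie in line over y = 0, 75 mm above the bench. The skewer enters from the open -x end. The weights slide along at 1 to 2 N in all.
- rack_end (a point): Far end of the rack, 100 mm ahead of its origin, at hole height; axes as the rack's. The end plate (two upright boards, a 22 mm gap between them, open at the top, for the skewer's tip) is on a stiff carriage left anywhere: at rest its face is 40 to 76 mm short of this point, NOT measured, to be felt. Closed up, the weights are 42 mm thick between guard and plate.
- rack_mouth (a point): Open end of the rack, 60 mm behind its origin, at hole height; axes as the rack's. The end plate yields on springs along +x at 4 N per mm from first touch and turns solid after 5 mm; its carriage does not give. A press of 6 to 9 N on it is right; under 5 N is not home, over 12 N anywhere on the rack is ramming.
- stand: Wooden skewer stand fixed to the bench, base 130 x 70 mm. Origin on the bench under its middle; x points from the fork at the handle side to the fork at the tip side. Two upright V-shaped wire forks at x = -50 and +50 mm, open at the top, 44 mm wide at the mouth (across y), prongs ending 105 mm above the bench.
- fork_a (a point): Where the axis of the skewer's neck lies when it rests in the fork at the handle side of the stand, 90 mm above the bench; x as the stand's. At the start the skewer lies with the point 60 mm ahead of its handle centre (in the middle of the neck) at this fork, give or take 4 mm.
- fork_b (a point): The same for the fork at the tip side, 100 mm farther along x; the shaft rests here about 160 mm ahead of the handle centre.
- cobek: Open clay cobek (shallow mortar), 170 mm across, 45 high; a bystander to leave alone. Origin under its middle.
- ulekan: Grey stone ulekan (bent pestle) lying down, about 140 mm long, 34 thick; a bystander to leave alone. Origin under its middle.
- steel_bowl: Stainless steel bowl, 160 mm across, 55 high; a bystander to leave alone. Origin under its middle.
- glass_jar: Small glass jar with a steel lid, 52 mm across, 75 high; a bystander to leave alone. Origin under its middle.
- stopper: Cork jar stopper without a hole, 42 mm across, 18 high, lying flat; a bystander to leave alone. Origin under its middle.
- spoon: Wooden-handled spoon, 160 mm long; a bystander to leave alone. Origin under its middle.
- dish: Small white dish, 76 mm across, 22 high; a bystander to leave alone. Origin under its middle.
There are look-alikes about, which are no part of the job. Leave any turquoise look-alike of the part that bears skewer_grip alone.

How it is judged:
By the outcome, as a careful person would: the job done as asked, in the order asked, and still so for the second after the job is handed in, with the robot touching nothing.
It also fails if it takes over 67 s, if anything falls off the work surface, if the arm or the gripper's body presses on something with over 40 N, if the wrist force passes 120 N, or if a joint passes its speed limit or range.

### The arm

A 7-joint arm with a two-finger parallel gripper is mounted at the origin on the work surface. World frame = base frame: x ahead of the robot, y to its left, z up, the work surface at z = 0. Lengths are in m, angles in degrees, forces in N, time in s.
With the tool pointing down it reaches from about 0.425 to 0.875 m from the base axis. Payload 4.7 kg.
Tool frame: the origin (TCP) lies on the front face of the gripper's body, between the roots of the fingers; the fingertips stand 70 mm ahead of it and the grasp point (between the pads) lies 51 mm ahead of it; z points along the fingers, y is the direction in which the jaws open and shut (so a half turn about z gives the same grasp; the last joint's range is limited). The gripper opens to 87 mm and grips with 3 to 60 N. Pads are 19 mm wide; open, the fingers measure 117 mm over their backs; the gripper's body (75 mm by 190 mm) begins 51 mm behind the grasp point.
Start: joints at [74.662, 18.392, -4.016, 83.108, 1.295, 78.541, -3.26], TCP at [0.181, -0.624, 0.292] pointing down, gripper open.
Joint ranges: [-163.93, 163.93], [-17.29, 119.83], [-79.2, 71.16], [3.27, 140.29], [-89.18, 269.18], [5.43, 117.66], [-154.24, 154.24]. Speed limits (degrees/s): [147.25, 147.25, 180, 180, 180, 180, 180].

### API

Orientations are given as [roll, pitch, yaw] about the fixed x, y, z axes, in that order (R = Rz(yaw) Ry(pitch) Rx(roll)).
In Python, from cell import env gives the robot as it stands.
- The arm moves only by the tool drive_tool, never from a script. Its argument "commands" is a list of rows, each a list of 7 numbers: the shift along the tool's x, y, z in cm, then the turn, a rotation vector about the tool's x, y, z in degrees, then the opening, from 0 (shut) to 1 (fully open). In form: [[tx, ty, tz, rx, ry, rz, hand], ...]. A call has 1 to 20 rows; each row shifts and turns the commanded pose from where the row before left it, along the tool's axes as they then stand; what a row does not reach is not made up. A row lasts 1/12 s, in which the tool goes at most 41.7 mm and 7.16 degrees, less where a joint would pass 70% of its speed; a pose out of reach is approached as far as the arm can. A call is refused whole if a number of a shift passes 4.17 or a number of a turn 7.16, either way. A call with a gripper value outside its range is refused whole. The fingers move at their own pace and stop on an object; "force" is the grip in N (left out, the last holds). Time passes only in rows, so rows that do not move let the fingers close. It gives the time, the measured TCP pose, the force and the opening at its end, in the units of the state.
- env.get_obs(): the state, without advancing time (a new reading comes with each control period).
- env.read_camera(name): name is "side" or "top" or "wrist"; returns a dict with "img" (384x512x3 uint8, blue, green, red), "mtx" (3x3 intrinsics, pixels), "pose" (4x4, takes a point from camera to world coordinates). Camera axes: x right, y down, z forward; pixel columns grow to the right and rows downward; lengths in m; the calibration is good to about 2 mm. The wrist camera is an equidistant fisheye: a pixel r from the principal point sees the ray r / f radians off the axis. A picture is of the moment at which its call begins. There is no depth.
- env.sign_off(): hands the job in, once; it reports no verdict.
The state is a dict: "time_s": time; "qpos": joint angles; "joint_velocities": joint speeds; "effort": joint torques, N m; "tool_pos": TCP position; "tool_rot": TCP orientation; "force": force on the tool from outside, world axes, zero at the start; "wrist_torque": the same for the moment, N m; "grip_width": finger opening in m.
Only numpy, scipy, OpenCV 4.12 (cv2) and the standard library are available. Lean on these libraries where they do the work, as an engineer would, in place of code of your own. Each camera call takes 0.05 s, during which the arm holds its last target.

## Working session

There is one attempt and no reset: what is moved stays moved. The work goes in short steps, Python scripts to look and compute and a tool call to move; the robot and the scene stay as the last step left them, time stands still between calls to the robot, and variables do not carry over. Pictures are saved under pics/ and viewed, and the job is handed in when it is done.

Besides the shell and the picture viewer there is one more tool, called by a JSON object that holds its "fn" and its "kwargs", one argument or row to a line. drive_tool: Moves the arm, as the interface text tells. Its arguments: {"type":"object","properties":{"commands":{"type":"array"},"force":{"type":"number"}},"required":["commands"]}

```bash
mkdir -p pics; ls; python3 - <<'E'
from cell import env
import cv2
o=env.get_obs(); print(o)
for n in ("side","top","wrist"):
    c=env.read_camera(n); cv2.imwrite(f"pics/{n}0.png",c["img"]); print(n,c["mtx"].tolist(),c["pose"].round(4).tolist())
E
```

```text
pics
{'time_s': 0.0, 'qpos': array([74.66264539, 18.43706656, -4.01671698, 83.17330195,  1.29652066,
       78.53949699, -3.26076481]), 'joint_velocities': array([-0.07047076, -0.08533403, -0.05665598, -0.03370293, -0.02668308,
        0.02519675,  0.08923491]), 'effort': array([-7.49769561e-05, -4.91301441e+01, -4.04291181e-01, -3.12529814e+01,
       -6.39837189e-02,  4.36585851e-02,  1.98007524e-04]), 'tool_pos': array([ 0.18059764, -0.62398595,  0.29119816]), 'tool_rot': array([-1.79895463e+02,  6.74823749e-03,  1.61477385e+01]), 'force': array([ 0.276952  , -0.51247867,  1.14454141]), 'wrist_torque': array([-0.04449127,  0.02610701, -0.01593168]), 'grip_width': 0.08671969708152338}
side [[357.3863490280982, 0.0, 258.534748760368], [0.0, 357.3863490280982, 194.2979166965536], [0.0, 0.0, 1.0]] [[-0.9391, -0.2458, 0.2402, 0.2798], [-0.3432, 0.6317, -0.6952, 0.7593], [0.0192, -0.7352, -0.6775, 0.795], [0.0, 0.0, 0.0, 1.0]]
top [[356.5055131701584, 0.0, 253.0225385500027], [0.0, 356.5055131701584, 191.92072865586692], [0.0, 0.0, 1.0]] [[-0.0081, -0.9824, 0.1865, 0.3906], [-0.9995, 0.0024, -0.0307, 0.0634], [0.0297, -0.1867, -0.982, 0.8997], [0.0, 0.0, 0.0, 1.0]]
wrist [[297.3186396354542, 0.0, 262.3056720986649], [0.0, 297.3186396354542, 188.38793147589945], [0.0, 0.0, 1.0]] [[0.278, -0.9238, -0.2632, 0.2521], [-0.9606, -0.2678, -0.0748, -0.6031], [-0.0014, 0.2736, -0.9618, 0.383], [0.0, 0.0, 0.0, 1.0]]
```

View pics/side0.png

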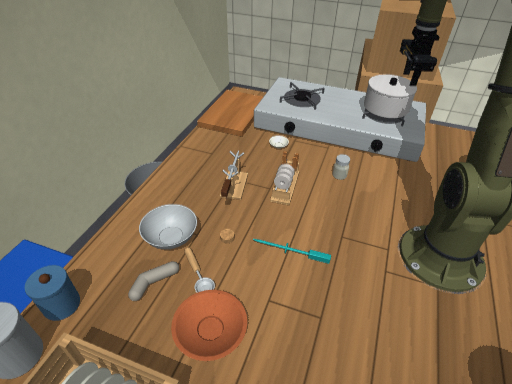

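View pics/top0.png

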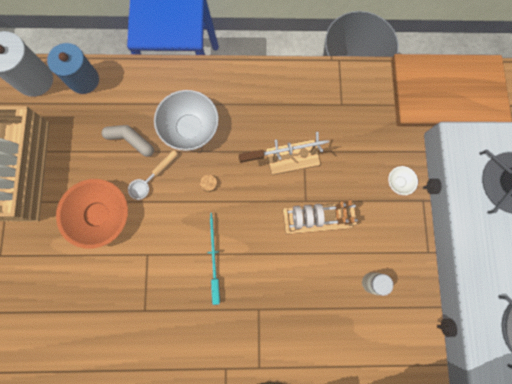

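View pics/wrist0.png

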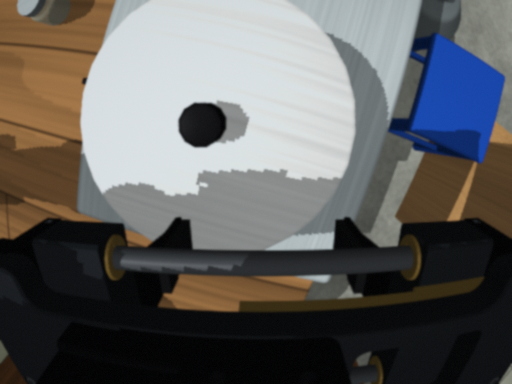

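The side view shows the stand with the skewer at about (235,175), the rack with three weights at (285,180), and the turquoise look-alike at (290,250). In the top view these are at (290,152), (320,215) and (214,265). Next I'll enlarge them.

```bash
cat > h.py <<'E'
import numpy as np, cv2
from scipy.spatial.transform import Rotation as R
def crop(img,x0,y0,x1,y1,s,name):
    c=cv2.resize(img[y0:y1,x0:x1],None,fx=s,fy=s,interpolation=cv2.INTER_CUBIC)
    for x in range((x0//10+1)*10,x1,10): 
        cv2.line(c,((x-x0)*s,0),((x-x0)*s,6),(0,0,255),1)
        if x%20==0: cv2.putText(c,str(x),((x-x0)*s-8,16),0,.35,(0,0,255),1)
    for y in range((y0//10+1)*10,y1,10):
        cv2.line(c,(0,(y-y0)*s),(6,(y-y0)*s),(0,0,255),1)
        if y%20==0: cv2.putText(c,str(y),(8,(y-y0)*s+4),0,.35,(0,0,255),1)
    cv2.imwrite(name,c)
def ray(c,u,v,fish=False):
    K=c["mtx"];x=(u-K[0,2])/K[0,0];y=(v-K[1,2])/K[1,1]
    if fish:
        r=np.hypot(x,y); d=np.array([x/r*np.sin(r),y/r*np.sin(r),np.cos(r)]) if r>0 else np.array([0,0,1.])
    else: d=np.array([x,y,1.])
    d=c["pose"][:3,:3]@d
    return c["pose"][:3,3],d/np.linalg.norm(d)
def atz(c,u,v,z,fish=False):
    o,d=ray(c,u,v,fish); return o+d*(z-o[2])/d[2]
def proj(c,p,fish=False):
    q=c["pose"][:3,:3].T@(np.asarray(p)-c["pose"][:3,3]);K=c["mtx"]
    if fish:
        r=np.hypot(q[0],q[1]);t=np.arctan2(r,q[2]);x,y=q[0]/r*t,q[1]/r*t
    else: x,y=q[0]/q[2],q[1]/q[2]
    return np.array([K[0,0]*x+K[0,2],K[1,1]*y+K[1,2]])
def tri(rays):
    A=np.zeros((3,3));b=np.zeros(3)
    for o,d in rays:
        P=np.eye(3)-np.outer(d,d);A+=P;b+=P@o
    p=np.linalg.solve(A,b)
    return p,[np.linalg.norm((np.eye(3)-np.outer(d,d))@(p-o)) for o,d in rays]
E
python3 - <<'E'
import cv2
from h import *
crop(cv2.imread("pics/top0.png"),230,120,370,240,5,"pics/topc.png")
crop(cv2.imread("pics/side0.png"),210,140,310,210,8,"pics/sidec.png")
E
```

```text
(no output)
```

View pics/topc.png

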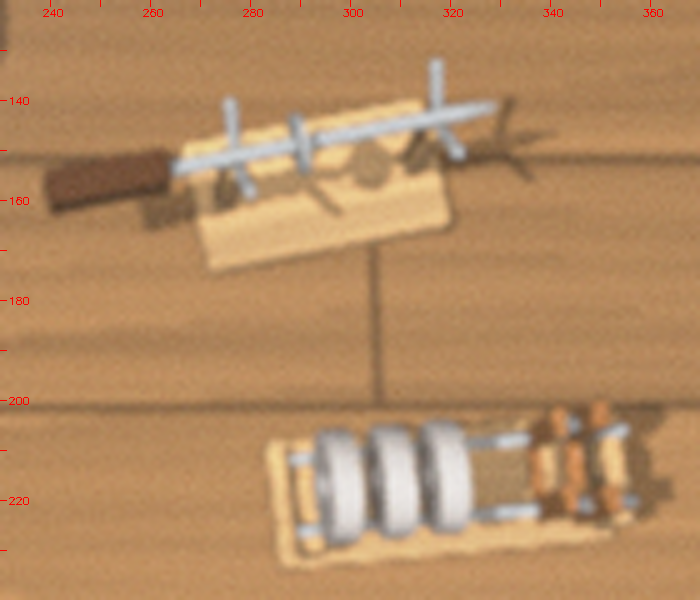

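View pics/sidec.png

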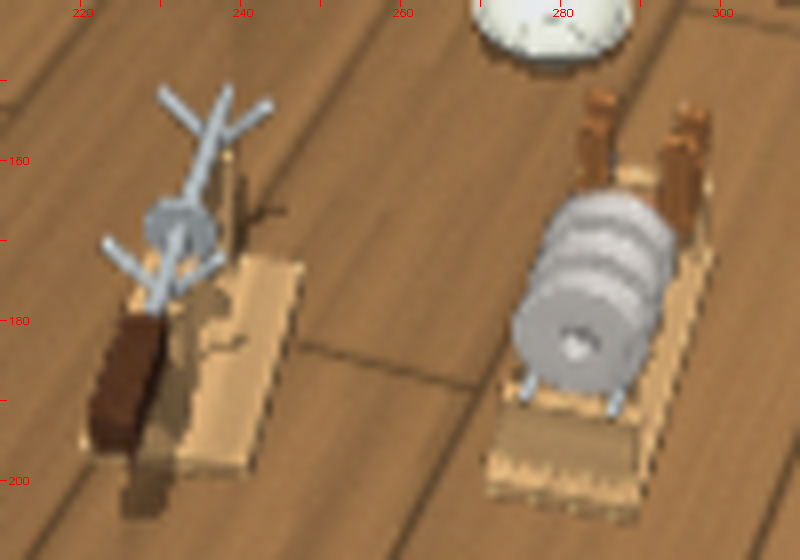

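The dark-handled skewer lies on its stand: top handle (251,157), tip (329,141); side handle (225,187), tip (238,151). It fits the description. The turquoise one lies on the bench, so I'll leave it alone. Next I'll triangulate roughly.

```bash
cat > m.py <<'E'
from h import *
import json
T=[[[356.5055131701584,0,253.0225385500027],[0,356.5055131701584,191.92072865586692],[0,0,1]],[[-0.0081,-0.9824,0.1865,0.3906],[-0.9995,0.0024,-0.0307,0.0634],[0.0297,-0.1867,-0.982,0.8997],[0,0,0,1]]]
S=[[[357.3863490280982,0,258.534748760368],[0,357.3863490280982,194.2979166965536],[0,0,1]],[[-0.9391,-0.2458,0.2402,0.2798],[-0.3432,0.6317,-0.6952,0.7593],[0.0192,-0.7352,-0.6775,0.795],[0,0,0,1]]]
top={"mtx":np.array(T[0]),"pose":np.array(T[1])};side={"mtx":np.array(S[0]),"pose":np.array(S[1])}
E
python3 - <<'E'
from m import *
np.set_printoptions(precision=4,suppress=True)
print("tip",tri([ray(top,329.3,141),ray(side,238.5,150.8)]))
print("handle end top z.09",atz(top,239.8,157.2,.095)," front ",atz(top,265,153.5,.09))
print("guard",atz(top,290.2,148.3,.09), tri([ray(top,290.2,148.3),ray(side,232.5,168)]))
print("tip z.09",atz(top,329.3,141,.09))
print("handle front tri",tri([ray(top,265,153.5),ray(side,229.5,179.5)]))
for n,u,v in (("w1",297.5,217.5),("w2",308.3,216),("w3",318.5,215)): print(n,atz(top,u,v,.085))
# rack base corners z=0.0?
for u,v in ((284,208),(287.5,233.5),(352,226.5)): print("rack",atz(top,u,v,.015))
for u,v in ((268,153),(271.5,174),(320,165),(314.5,140)): print("stand",atz(top,u,v,.01))
for n,a,b in (("railmouth L",(288.5,212),(276.3,189)),("railmouth R",(290,226.3),(286.8,191.5))): print(n,tri([ray(top,*a),ray(side,*b)]),atz(top,*a,.051))
print("rail R far",atz(top,352.5,220.5,.051),"L far",atz(top,355,206,.051))
E
```

```text
tip (array([ 0.6687, -0.1466,  0.0862]), [np.float64(0.0005311423055244732), np.float64(0.0005311423055244347)])
handle end top z.09 [0.6262 0.0685 0.095 ]  front  [0.6367 0.009  0.09  ]
guard [ 0.6496 -0.0511  0.09  ] (array([ 0.6498, -0.0514,  0.0883]), [np.float64(0.000400290230598253), np.float64(0.00040029023059821867)])
tip z.09 [ 0.668  -0.1456  0.09  ]
handle front tri (array([0.6345, 0.009 , 0.0934]), [np.float64(0.0012103995944009285), np.float64(0.0012103995944009764)])
w1 [ 0.4851 -0.0641  0.085 ]
w2 [ 0.4884 -0.0893  0.085 ]
w3 [ 0.4907 -0.113   0.085 ]
rack [ 0.5173 -0.0418  0.015 ]
rack [ 0.4535 -0.0489  0.015 ]
rack [ 0.47   -0.2113  0.015 ]
stand [ 0.6624 -0.0042  0.01  ]
stand [ 0.6063 -0.0123  0.01  ]
stand [ 0.6302 -0.1388  0.01  ]
stand [ 0.698  -0.1272  0.01  ]
railmouth L (array([ 0.5015, -0.0484,  0.0499]), [np.float64(0.0010232102514335195), np.float64(0.0010232102514334679)]) [ 0.5024 -0.0481  0.051 ]
railmouth R (array([ 0.4676, -0.0513,  0.0479]), [np.float64(0.000696463981463905), np.float64(0.0006964639814639893)]) [ 0.468  -0.0508  0.051 ]
rail R far [ 0.4812 -0.2022  0.051 ] L far [ 0.5164 -0.2105  0.051 ]
```

```bash
cat > plan.py <<'E'
from h import *
def rows(p0,r0,p1,r1,n,hand=1.0):
    Ra=R.from_euler('xyz',r0,degrees=True);Rb=R.from_euler('xyz',r1,degrees=True)
    rv=(Ra.inv()*Rb).as_rotvec()/n; d=(np.array(p1)-p0)/n*100
    out=[];Rc=Ra
    for i in range(n):
        t=Rc.inv().apply(d); out.append([round(float(x),2) for x in t]+[round(float(x),2) for x in np.degrees(rv)]+[hand]); Rc=Rc*R.from_rotvec(rv)
    return out
E
python3 - <<'E'
from plan import *
for r in rows([.181,-.624,.292],[180,0,16.15],[.56,-.17,.36],[180,0,98],20): print(r)
E
```

```text
[2.45, -1.65, -0.34, 0.0, 0.0, -4.09, 1.0]
[2.56, -1.47, -0.34, 0.0, 0.0, -4.09, 1.0]
[2.66, -1.29, -0.34, 0.0, 0.0, -4.09, 1.0]
[2.75, -1.09, -0.34, 0.0, 0.0, -4.09, 1.0]
[2.82, -0.9, -0.34, 0.0, 0.0, -4.09, 1.0]
[2.87, -0.69, -0.34, 0.0, 0.0, -4.09, 1.0]
[2.92, -0.48, -0.34, 0.0, 0.0, -4.09, 1.0]
[2.94, -0.28, -0.34, 0.0, 0.0, -4.09, 1.0]
[2.96, -0.06, -0.34, 0.0, 0.0, -4.09, 1.0]
[2.95, 0.15, -0.34, 0.0, 0.0, -4.09, 1.0]
[2.94, 0.36, -0.34, 0.0, 0.0, -4.09, 1.0]
[2.9, 0.57, -0.34, 0.0, 0.0, -4.09, 1.0]
[2.85, 0.77, -0.34, 0.0, 0.0, -4.09, 1.0]
[2.79, 0.97, -0.34, 0.0, 0.0, -4.09, 1.0]
[2.72, 1.17, -0.34, 0.0, 0.0, -4.09, 1.0]
[2.63, 1.36, -0.34, 0.0, 0.0, -4.09, 1.0]
[2.52, 1.54, -0.34, 0.0, 0.0, -4.09, 1.0]
[2.41, 1.72, -0.34, 0.0, 0.0, -4.09, 1.0]
[2.28, 1.89, -0.34, 0.0, 0.0, -4.09, 1.0]
[2.14, 2.05, -0.34, 0.0, 0.0, -4.09, 1.0]
```

{"fn": "drive_tool", "kwargs": {
  "commands": [
    [2.4,-1.6,-0.4,0,0,-4.1,1],
    [2.5,-1.5,-0.4,0,0,-4.1,1],
    [2.6,-1.3,-0.4,0,0,-4.1,1],
    [2.7,-1.1,-0.4,0,0,-4.1,1],
    [2.8,-0.9,-0.4,0,0,-4.1,1],
    [2.9,-0.7,-0.4,0,0,-4.1,1],
    [2.9,-0.5,-0.4,0,0,-4.1,1],
    [2.9,-0.3,-0.4,0,0,-4.1,1],
    [3.0,-0.1,-0.4,0,0,-4.1,1],
    [3.0,0.1,-0.4,0,0,-4.1,1],
    [2.9,0.4,-0.3,0,0,-4.1,1],
    [2.9,0.6,-0.3,0,0,-4.1,1],
    [2.8,0.8,-0.3,0,0,-4.1,1],
    [2.8,1.0,-0.3,0,0,-4.1,1],
    [2.7,1.2,-0.3,0,0,-4.1,1],
    [2.6,1.4,-0.3,0,0,-4.1,1],
    [2.5,1.5,-0.3,0,0,-4.1,1],
    [2.4,1.7,-0.3,0,0,-4.1,1],
    [2.3,1.9,-0.3,0,0,-4.1,1],
    [2.1,2.0,-0.2,0,0,-4.1,1]
  ]
}}

```text
time_s: 1.82
tool_pos: [0.5574, -0.1706, 0.3614]
tool_rot: [180.0, 0.0, 98.3]
force: [-0.1, -0.3, -0.2]
grip_width: 0.0872
```

{"fn": "drive_tool", "kwargs": {
  "commands": [
    [0,0,0,0,0,0,1],
    [0,0,0,0,0,0,1]
  ]
}}

```text
time_s: 1.98
tool_pos: [0.5575, -0.1697, 0.361]
tool_rot: [-180.0, -0.1, 98.4]
force: [0.2, -0.8, 0.5]
grip_width: 0.0872
```

```bash
cat > shot.py <<'E'
import sys,pickle,cv2
from cell import env
names=sys.argv[2].split(',')
for n in names:
    c=env.read_camera(n); c={k:c[k] for k in("img","mtx","pose")}
    pickle.dump(c,open(f"pics/{n}{sys.argv[1]}.pkl","wb")); cv2.imwrite(f"pics/{n}{sys.argv[1]}.png",cv2.resize(c["img"],None,fx=1.5,fy=1.5,interpolation=cv2.INTER_CUBIC))
o=env.get_obs(); print(o["time_s"],o["qpos"].round(1),o["tool_pos"].round(4),o["tool_rot"].round(2),o["force"].round(2),o["wrist_torque"].round(3),o["grip_width"])
E
python3 shot.py 1 wrist
```

```text
2.0333 [ 43.6  11.3 -33.8  85.9   6.3  84.8  17.9] [ 0.5566 -0.1716  0.3608] [-179.95   -0.     98.18] [-0.09  0.28  0.64] [-0.058 -0.114 -0.002] 0.08673991635655397
```

View pics/wrist1.png

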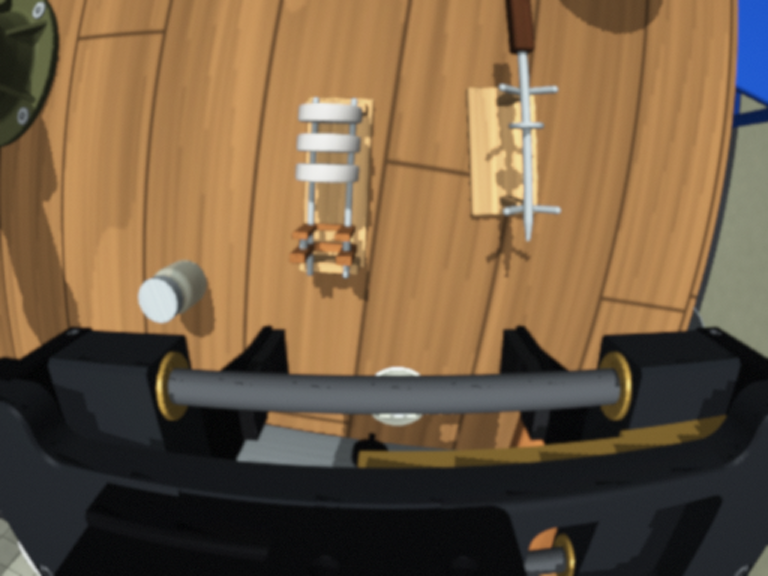

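The view shows the rack with weights at about (329,112), (328,142), (327,172), and the end plate at (325,232). The skewer runs from its handle end (522,50) to the tip (528,238).

```bash
python3 - <<'E'
import pickle
from h import *
c=pickle.load(open("pics/wrist1.pkl","rb"))
crop(c["img"],190,60,255,190,6,"pics/w1r.png")
crop(c["img"],305,0,380,165,4,"pics/w1s.png")
a=cv2.imread("pics/w1r.png");b=cv2.imread("pics/w1s.png")
b=cv2.resize(b,None,fx=600/b.shape[0],fy=600/b.shape[0]);a=cv2.resize(a,None,fx=600/a.shape[0],fy=600/a.shape[0])
cv2.imwrite("pics/w1x.png",np.hstack([a,b]))
E
```

```text
(no output)
```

View pics/w1x.png

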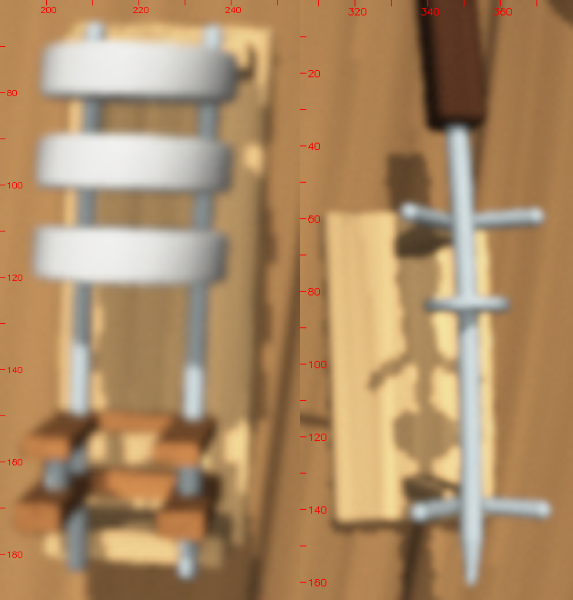

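```bash
python3 - <<'E'
import pickle
from m import *
np.set_printoptions(precision=4,suppress=True)
c=pickle.load(open("pics/wrist1.pkl","rb"))
L=lambda x,y,z:atz(c,190+x/4.615,60+y/4.615,z,True)
S=lambda x,y,z:atz(c,305+(x-300)/3.636,y/3.636,z,True)
hf,g,t=S(458,125,.09),S(466,304,.09),S(471,583,.09)
print("hf,g,t",hf,g,t,np.linalg.norm(t-hf),np.linalg.norm(t-g)); d=t-hf;print("ang",np.degrees(np.arctan2(d[1],d[0])))
print("tri tip",tri([ray(top,329.3,141),ray(side,238.5,150.8),ray(c,305+171/3.636,583/3.636,True)]))
print("tri guard",tri([ray(top,290.2,148.3),ray(side,232.5,168),ray(c,305+166/3.636,304/3.636,True)]))
print("tri hf",tri([ray(top,265,153.5),ray(side,229.5,179.5),ray(c,305+158/3.636,125/3.636,True)]))
ml,mr,fl,fr=L(95,25,.051),L(212,27,.051),L(76,570,.051),L(186,575,.051)
print(ml,mr,fl,fr, np.linalg.norm(ml-mr)); m=(ml+mr)/2;f=(fl+fr)/2;d=f-m
print("mid",m,f,np.linalg.norm(d),np.degrees(np.arctan2(d[1],d[0])))
for n,x0,x1,y in (("w1",40,237,78),("w2",35,232,170),("w3",33,228,260)): 
    a,b=L(x0,y,.08),L(x1,y,.08); print(n,(a+b)/2,np.linalg.norm(a-b))
print("rail mouth L",tri([ray(top,288.5,212),ray(side,276.3,189),ray(c,210.6,65.4,True)]))
# stand base corners: 
for p in ((327,212),(336,522)): print("stand",S(*p,.01))
E
```

```text
hf,g,t [0.6374 0.014  0.09  ] [ 0.6492 -0.0484  0.09  ] [ 0.6688 -0.1437  0.09  ] 0.16071093633720507 0.09725731278102265
ang -78.7330302449846
tri tip (array([ 0.6686, -0.145 ,  0.0878]), [np.float64(0.0010678901502960592), np.float64(0.001126785995415037), np.float64(0.0014632363341574473)])
tri guard (array([ 0.6489, -0.0496,  0.0905]), [np.float64(0.0014774395274871454), np.float64(0.0007308693416985002), np.float64(0.0011721025888091513)])
tri hf (array([0.6344, 0.0107, 0.0958]), [np.float64(0.0014101803410761374), np.float64(0.0021712419742288573), np.float64(0.0020337405658363565)])
[ 0.4691 -0.0489  0.051 ] [ 0.5032 -0.0457  0.051 ] [ 0.4833 -0.2125  0.051 ] [ 0.5172 -0.2092  0.051 ] 0.034255422072814214
mid [ 0.4861 -0.0473  0.051 ] [ 0.5003 -0.2108  0.051 ] 0.16413732934519115 -85.0585924921203
w1 [ 0.4883 -0.0654  0.08  ] 0.05371359945191922
w2 [ 0.4904 -0.0906  0.08  ] 0.053931502433998586
w3 [ 0.4929 -0.1152  0.08  ] 0.05373432958014948
rail mouth L (array([ 0.4902, -0.0454,  0.0629]), [np.float64(0.010621505969450606), np.float64(0.010883210833497766), np.float64(0.01920284534288343)])
stand [ 0.6082 -0.0116  0.01  ]
stand [ 0.6325 -0.1384  0.01  ]
```

```bash
python3 - <<'E'
from plan import *
L=[[2.4,-1.6,-.4],[2.5,-1.5,-.4],[2.6,-1.3,-.4],[2.7,-1.1,-.4],[2.8,-.9,-.4],[2.9,-.7,-.4],[2.9,-.5,-.4],[2.9,-.3,-.4],[3.0,-.1,-.4],[3,.1,-.4],[2.9,.4,-.3],[2.9,.6,-.3],[2.8,.8,-.3],[2.8,1,-.3],[2.7,1.2,-.3],[2.6,1.4,-.3],[2.5,1.5,-.3],[2.4,1.7,-.3],[2.3,1.9,-.3],[2.1,2,-.2]]
p=np.array([.181,-.624,.292]);q=R.from_euler('xyz',[180,0,16.15],degrees=True)
for r in L: p=p+q.apply(np.array(r)/100); q=q*R.from_rotvec([0,0,np.radians(-4.1)])
print(p,q.as_euler('xyz',degrees=True))
for r in rows([.557,-.1705,.361],[180,0,98.2],[.6303,.0495,.2],[180,0,101.15],12): print(r)
E
```

```text
[ 0.55691335 -0.17151059  0.361     ] [180.     0.    98.15]
[1.73, 0.87, 1.34, 0.0, 0.0, -0.25, 1.0]
[1.72, 0.87, 1.34, 0.0, 0.0, -0.25, 1.0]
[1.72, 0.88, 1.34, 0.0, 0.0, -0.25, 1.0]
[1.72, 0.89, 1.34, 0.0, 0.0, -0.25, 1.0]
[1.71, 0.9, 1.34, 0.0, 0.0, -0.25, 1.0]
[1.71, 0.9, 1.34, 0.0, 0.0, -0.25, 1.0]
[1.7, 0.91, 1.34, 0.0, 0.0, -0.25, 1.0]
[1.7, 0.92, 1.34, 0.0, 0.0, -0.25, 1.0]
[1.7, 0.92, 1.34, 0.0, 0.0, -0.25, 1.0]
[1.69, 0.93, 1.34, 0.0, 0.0, -0.25, 1.0]
[1.69, 0.94, 1.34, 0.0, 0.0, -0.25, 1.0]
[1.68, 0.95, 1.34, 0.0, 0.0, -0.25, 1.0]
```

{"fn": "drive_tool", "kwargs": {
  "commands": [
    [1.7,0.9,1.3,0,0,-0.25,1],
    [1.7,0.9,1.3,0,0,-0.25,1],
    [1.7,0.9,1.3,0,0,-0.25,1],
    [1.7,0.9,1.3,0,0,-0.25,1],
    [1.7,0.9,1.3,0,0,-0.25,1],
    [1.7,0.9,1.3,0,0,-0.25,1],
    [1.7,0.9,1.3,0,0,-0.25,1],
    [1.7,0.9,1.4,0,0,-0.25,1],
    [1.7,0.9,1.4,0,0,-0.25,1],
    [1.7,0.9,1.4,0,0,-0.25,1],
    [1.7,0.9,1.4,0,0,-0.25,1],
    [1.7,1.0,1.4,0,0,-0.25,1],
    [0,0,0,0,0,0,1],
    [0,0,0,0,0,0,1]
  ]
}}

```text
time_s: 3.2
tool_pos: [0.6297, 0.0466, 0.199]
tool_rot: [-179.8, 0.0, 101.1]
force: [0.2, -0.8, 0.1]
grip_width: 0.087
```

```bash
python3 shot.py 2 wrist,top,side; python3 - <<'E'
import pickle
from h import *
a=pickle.load(open("pics/top2.pkl","rb"));crop(a["img"],210,110,350,210,5,"pics/t2.png")
E
```

```text
3.35 [ 23.8  24.1 -38.5  91.3  15.8  70.2  -6.8] [0.6307 0.0448 0.2009] [1.7997e+02 1.0000e-01 1.0096e+02] [ 0.1   0.02 -0.78] [-0.041 -0.108 -0.052] 0.08686543899943068
```

View pics/wrist2.png

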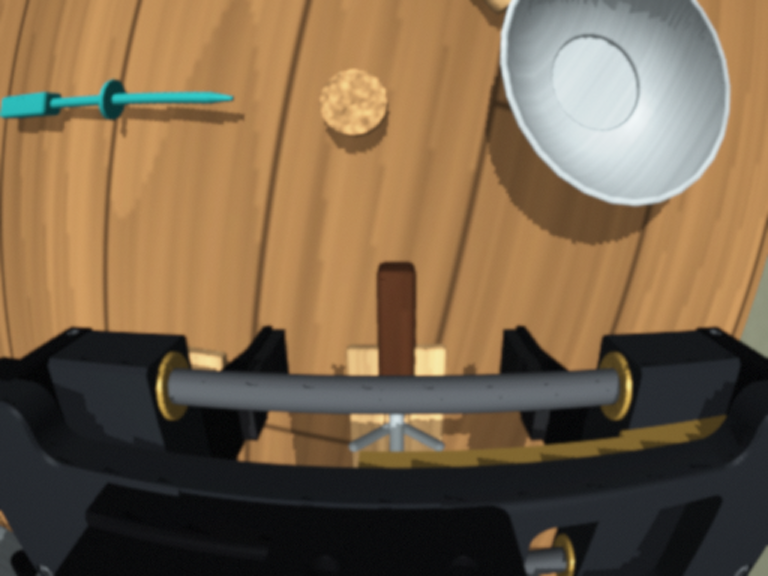

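View pics/t2.png

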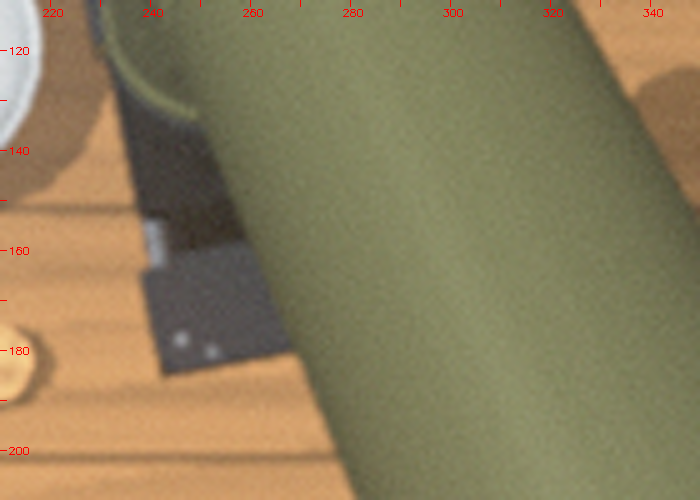

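```bash
python3 - <<'E'
import pickle
from m import *
np.set_printoptions(precision=4,suppress=True)
c=pickle.load(open("pics/wrist2.pkl","rb"))
a=atz(c,397/1.5,266/1.5,.098,True); b=atz(c,397/1.5,370/1.5,.101,True)
print(a,b,np.degrees(np.arctan2(*(a-b)[[1,0]])))
E
```

```text
[0.6252 0.0742 0.098 ] [0.635  0.0252 0.101 ] 101.26845763143879
```

View pics/side2.png

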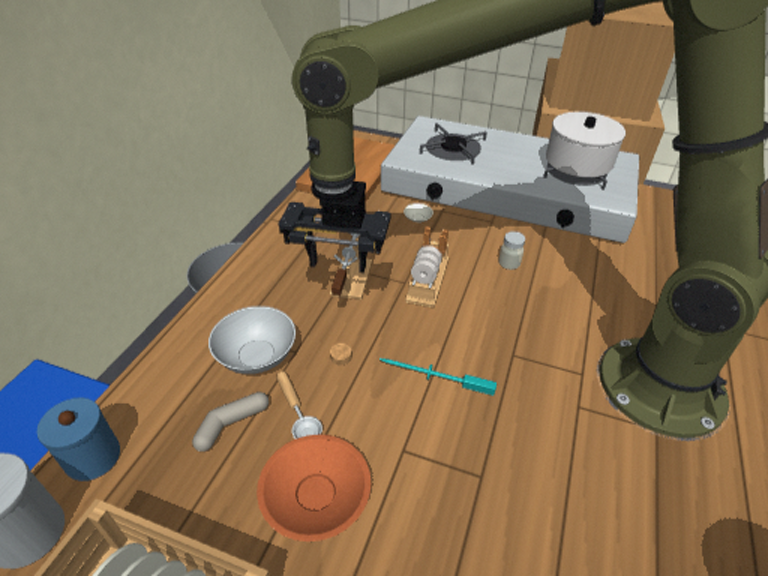

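{"fn": "drive_tool", "kwargs": {
  "commands": [
    [0.1,0,1,0,0,0,1],
    [0.1,0,1,0,0,0,1],
    [0.1,0,1,0,0,0,1],
    [0.1,0,1,0,0,0,1],
    [0,0,1,0,0,0,1],
    [0,0,0.8,0,0,0,1],
    [0,0,0,0,0,0,1],
    [0,0,0,0,0,0,0.5],
    [0,0,0,0,0,0,0.25],
    [0,0,0,0,0,0,0.25],
    [0,0,0,0,0,0,0.1],
    [0,0,0,0,0,0,0],
    [0,0,0,0,0,0,0],
    [0,0,0,0,0,0,0]
  ],
  "force": 10
}}

```text
time_s: 4.52
tool_pos: [0.6298, 0.0512, 0.1425]
tool_rot: [180.0, 0.0, 101.1]
force: [-0.1, -0.1, -0.1]
grip_width: 0.0486
```

{"fn": "drive_tool", "kwargs": {
  "commands": [
    [0,0,0,0,0,0,0],
    [0,0,0,0,0,0,0],
    [0,0,0,0,0,0,0]
  ],
  "force": 55
}}

```text
time_s: 4.77
tool_pos: [0.6296, 0.0512, 0.1422]
tool_rot: [-180.0, 0.0, 101.1]
force: [-0.3, -0.7, 1.0]
grip_width: 0.0281
```

```bash
python3 shot.py 3 wrist,side; python3 - <<'E'
import pickle
from h import *
a=pickle.load(open("pics/side3.pkl","rb"));crop(a["img"],180,110,310,210,6,"pics/s3.png")
E
```

```text
4.8667 [ 22.4  27.3 -37.6  94.5  18.   64.5  -8.8] [0.6296 0.0512 0.1422] [-1.7999e+02  1.0000e-02  1.0115e+02] [-0.72 -0.32  0.05] [-0.01  -0.105 -0.024] 0.02027540075682712
```

View pics/wrist3.png

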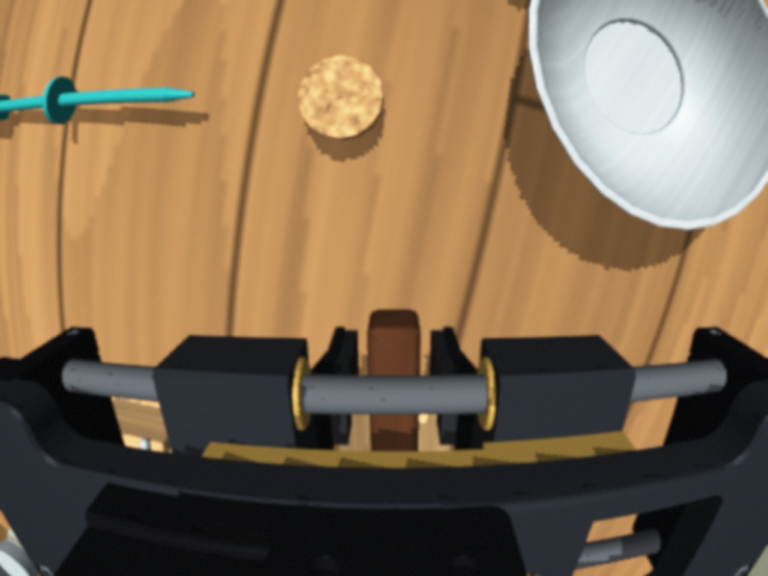

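View pics/s3.png

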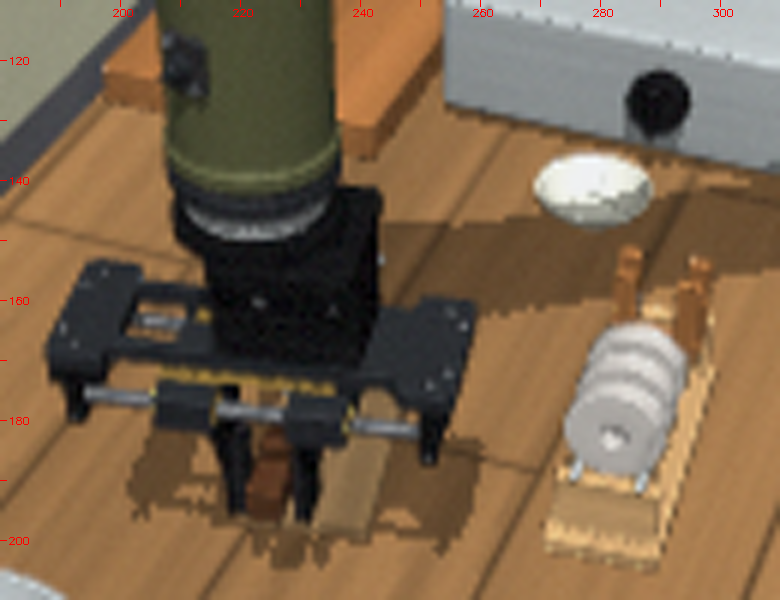

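{"fn": "drive_tool", "kwargs": {
  "commands": [
    [0,0,0,0,0,0,0],
    [0,0,0,0,0,0,0],
    [0,0,0,0,0,0,0],
    [0,0,-0.2,0,0,0,0],
    [0,0,-0.8,0,0,0,0],
    [0,0,-1,0,0,0,0],
    [0,0,-1,0,0,0,0],
    [0,0,-1,0,0,0,0],
    [0,0,-1,0,0,0,0],
    [0,0,-1,0,0,0,0],
    [0,0,0,0,0,0,0],
    [0,0,0,0,0,0,0]
  ]
}}

```text
time_s: 5.87
tool_pos: [0.63, 0.0513, 0.2032]
tool_rot: [179.9, 0.0, 101.1]
force: [-0.0, -0.3, -1.6]
grip_width: 0.0174
```

```bash
python3 shot.py 4 side; python3 - <<'E'
import pickle
from plan import *
a=pickle.load(open("pics/side4.pkl","rb"));crop(a["img"],180,90,310,200,6,"pics/s4.png")
for r in rows([.6296,.0512,.202],[180,0,101.15],[.4661,.1737,.190],[180,0,95],14,0): print(r)
E
```

```text
5.9167 [ 23.4  24.  -38.8  91.2  15.7  70.3  -7.1] [0.6296 0.0511 0.2023] [1.7999e+02 2.0000e-02 1.0114e+02] [-0.19  0.79 -1.31] [ 0.027 -0.082 -0.022] 0.017351301624278462
[1.08, -0.98, 0.09, 0.0, -0.0, 0.44, 0]
[1.08, -0.98, 0.09, 0.0, -0.0, 0.44, 0]
[1.07, -0.99, 0.09, 0.0, -0.0, 0.44, 0]
[1.06, -1.0, 0.09, 0.0, -0.0, 0.44, 0]
[1.05, -1.01, 0.09, 0.0, -0.0, 0.44, 0]
[1.05, -1.02, 0.09, 0.0, -0.0, 0.44, 0]
[1.04, -1.03, 0.09, 0.0, -0.0, 0.44, 0]
[1.03, -1.03, 0.09, 0.0, -0.0, 0.44, 0]
[1.02, -1.04, 0.09, 0.0, -0.0, 0.44, 0]
[1.01, -1.05, 0.09, 0.0, -0.0, 0.44, 0]
[1.01, -1.06, 0.09, 0.0, -0.0, 0.44, 0]
[1.0, -1.06, 0.09, 0.0, -0.0, 0.44, 0]
[0.99, -1.07, 0.09, 0.0, -0.0, 0.44, 0]
[0.98, -1.08, 0.09, 0.0, -0.0, 0.44, 0]
```

View pics/s4.png

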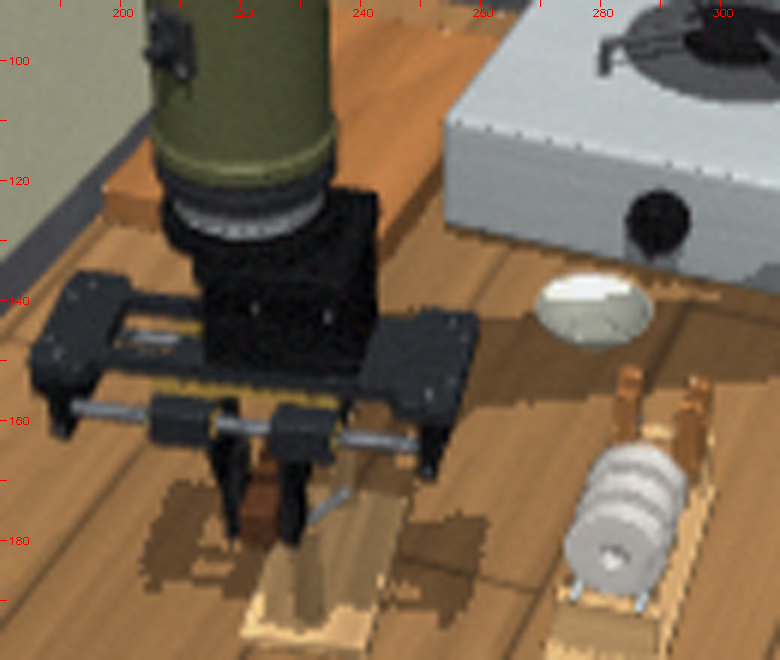

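{"fn": "drive_tool", "kwargs": {
  "commands": [
    [1.1,-1,0.1,0,0,0.44,0],
    [1.1,-1,0.1,0,0,0.44,0],
    [1.1,-1,0.1,0,0,0.44,0],
    [1.1,-1,0.1,0,0,0.44,0],
    [1.0,-1,0.1,0,0,0.44,0],
    [1.0,-1,0.1,0,0,0.44,0],
    [1.0,-1,0.1,0,0,0.44,0],
    [1.0,-1,0.1,0,0,0.44,0],
    [1.0,-1,0.1,0,0,0.44,0],
    [1.0,-1.1,0.1,0,0,0.44,0],
    [1.0,-1.1,0.1,0,0,0.44,0],
    [1.0,-1.1,0.1,0,0,0.44,0],
    [1.0,-1.1,0,0,0,0.44,0],
    [1.0,-1.0,0,0,0,0.44,0],
    [0,0,0,0,0,0,0],
    [0,0,0,0,0,0,0],
    [0,0,0,0,0,0,0]
  ]
}}

```text
time_s: 7.33
tool_pos: [0.4669, 0.1725, 0.1905]
tool_rot: [179.9, 0.0, 95.0]
force: [0.1, 0.4, -1.1]
grip_width: 0.0173
```

```bash
python3 shot.py 5 side,top; python3 - <<'E'
import pickle
from plan import *
a=pickle.load(open("pics/side5.pkl","rb"));crop(a["img"],225,130,325,205,8,"pics/s5.png")
a=pickle.load(open("pics/top5.pkl","rb"));crop(a["img"],220,140,370,250,5,"pics/t5.png")
E
```

```text
7.4333 [ 19.6   7.8 -45.4 110.3   6.2  64.3 -23.3] [0.4671 0.1723 0.1903] [179.98  -0.    94.91] [ 0.21  0.96 -0.05] [ 0.071 -0.121  0.008] 0.017892917034110077
```

View pics/s5.png

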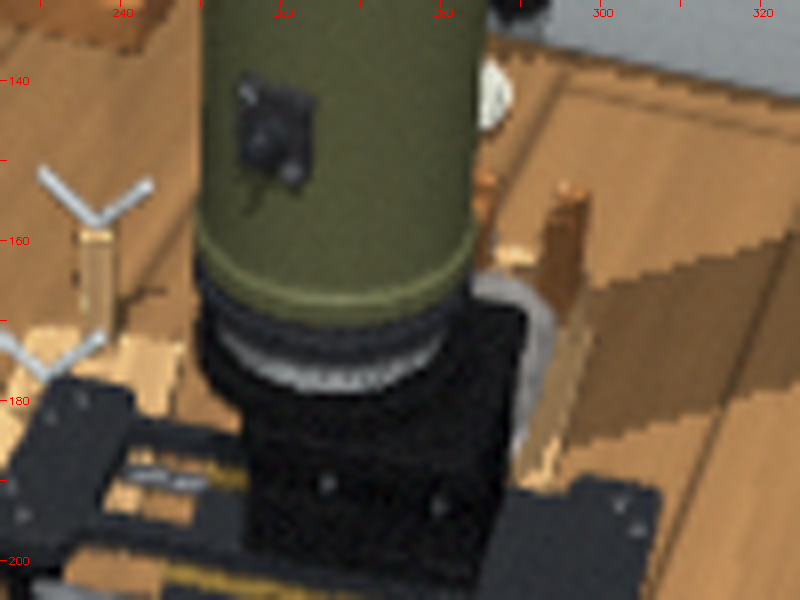

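View pics/t5.png

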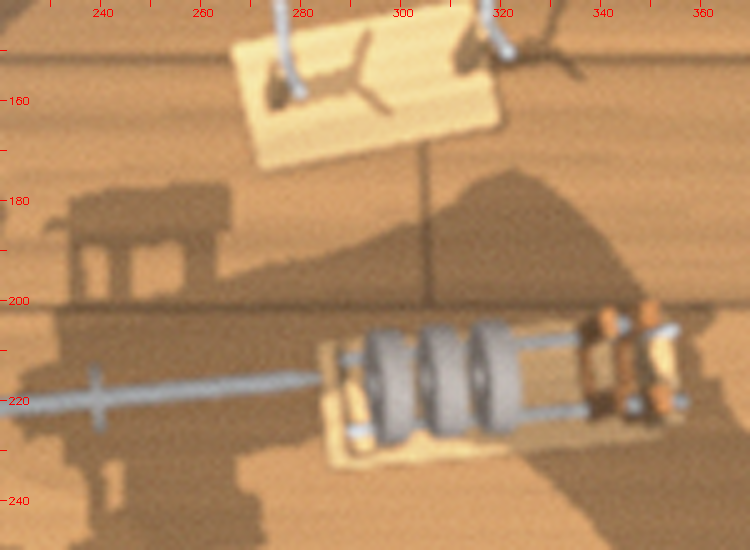

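The top view shows the shaft from the guard (239.5,219.8) to the tip (284.5,215.3), roughly in line with the weights. I'll work out how far off it is.

```bash
python3 - <<'E'
import pickle
from m import *
np.set_printoptions(precision=4,suppress=True)
c=pickle.load(open("pics/top5.pkl","rb"))
z=.138
g,t=atz(c,239.5,219.8,z),atz(c,284.5,215.3,z); s=atz(c,221,221.3,z)
d=t-g; print(g,t,s,np.linalg.norm(d),np.degrees(np.arctan2(d[1],d[0])), np.degrees(np.arctan2(*(t-s)[[1,0]])))
tcp=np.array([.467,.1724]);a=np.radians(94.95);ex=np.array([np.cos(a),np.sin(a)]);ey=np.array([np.sin(a),-np.cos(a)])
print("tip rel tool",(t[:2]-tcp)@ex,(t[:2]-tcp)@ey)
# weights rim: from top, top-of-rim at z=.102 left/right; w centre lateral widest at z .075
for n,(u0,v0),(u1,v1) in (("w1",(295.5,205.3),(299,228.8)),("w2",(306,204.8),(309.8,227.3)),("w3",(316,204),(320.5,226.5))):
    p=(atz(c,u0,v0,.085)+atz(c,u1,v1,.085))/2; print(n,p,np.linalg.norm(atz(c,u0,v0,.085)-atz(c,u1,v1,.085)))
for z in (.051,): 
    print("rails",atz(c,288.5,212,z),atz(c,290,226.2,z),atz(c,355.3,205.8,z),atz(c,356.8,220.5,z))
E
```

```text
[0.4746 0.069  0.138 ] [ 0.4839 -0.0279  0.138 ] [0.4716 0.1085 0.138 ] 0.09734332457904576 -84.54083060080741 -84.85315082992953
tip rel tool -0.20098330874079043 -0.0004922669706481095
w1 [ 0.4863 -0.0636  0.085 ] 0.054812639070621755
w2 [ 0.4885 -0.0883  0.085 ] 0.05267818244528694
w3 [ 0.4903 -0.1124  0.085 ] 0.05296669565167516
rails [ 0.5024 -0.0481  0.051 ] [ 0.4683 -0.0508  0.051 ] [ 0.5169 -0.2113  0.051 ] [ 0.4811 -0.2127  0.051 ]
```

{"fn": "drive_tool", "kwargs": {
  "commands": [
    [0,0,1,0,0,0,0],
    [0,0,1,0,0,0,0],
    [0,0,1,0,0,0,0],
    [0,0,1,0,0,0,0],
    [0,0,1,0,0,0,0],
    [0,0,0.8,0,0,0,0],
    [0,0,0.5,0,0,0,0],
    [0,0,0,0,0,0,0],
    [0,0,0,0,0,0,0]
  ]
}}

```text
time_s: 8.18
tool_pos: [0.4662, 0.1731, 0.127]
tool_rot: [-180.0, -0.0, 95.0]
force: [0.0, 0.6, -0.7]
grip_width: 0.0175
```

```bash
python3 shot.py 6 side,top,wrist; python3 - <<'E'
import pickle
from plan import *
a=pickle.load(open("pics/side6.pkl","rb"));crop(a["img"],225,130,325,205,8,"pics/s6.png")
a=pickle.load(open("pics/top6.pkl","rb"));crop(a["img"],220,180,350,250,6,"pics/t6.png")
E
```

```text
8.3333 [ 17.6  13.  -44.5 113.8  10.8  57.3 -27.1] [0.4667 0.1732 0.1278] [179.93   0.    94.99] [-0.06  0.84 -0.35] [ 0.026 -0.088  0.009] 0.0173229323970366
```

View pics/s6.png

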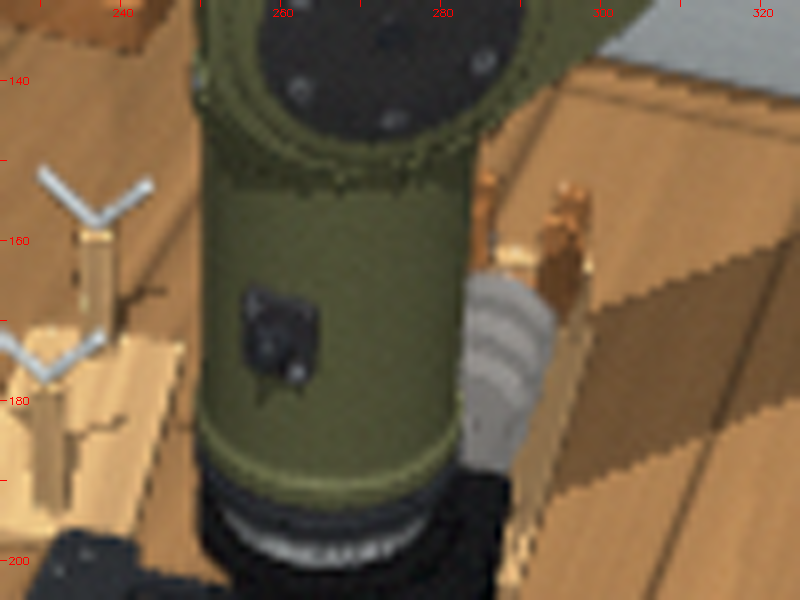

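View pics/t6.png

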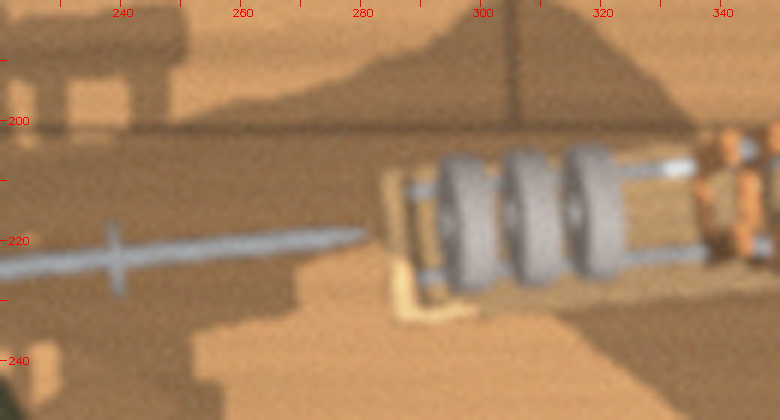

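View pics/wrist6.png

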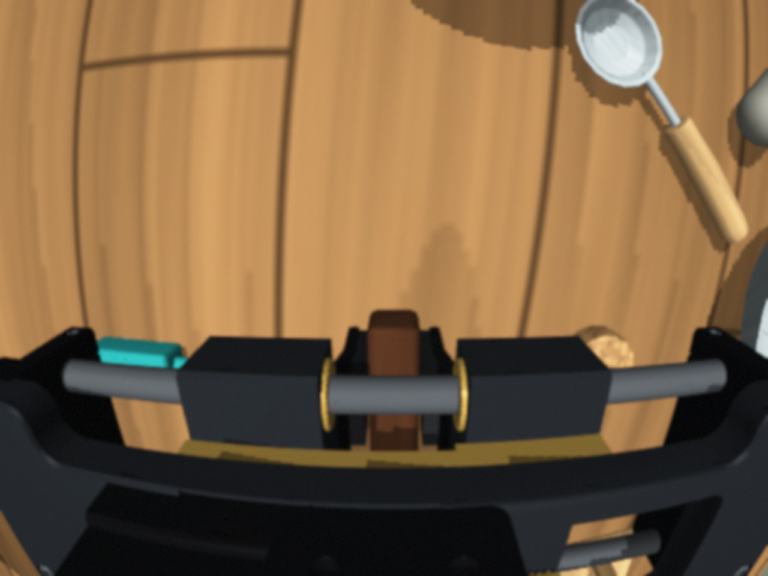

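```bash
python3 - <<'E'
import pickle
from m import *
np.set_printoptions(precision=4,suppress=True)
c=pickle.load(open("pics/top6.pkl","rb"))
for z in (.075,):
    g,t,s=atz(c,239.3,222.9,z),atz(c,281.3,219,z),atz(c,220,224.7,z)
    d=t-g; print(z,g,t,s,np.linalg.norm(d),np.degrees(np.arctan2(d[1],d[0])),np.degrees(np.arctan2(*(t-s)[[1,0]])))
    print("line x at tip y (top cam)",.48535+(-.0495-t[1])*.084)
E
```

```text
0.075 [0.4743 0.07   0.075 ] [ 0.4829 -0.0277  0.075 ] [0.4704 0.1145 0.075 ] 0.09807923129111658 -84.97130180614566 -84.96404092573083
line x at tip y (top cam) 0.4835221731983133
```

{"fn": "drive_tool", "kwargs": {
  "commands": [
    [-0.4,0.05,0,0,0,0,0],
    [-0.6,0,0,0,0,0,0],
    [-0.6,0,0,0,0,0,0],
    [-0.6,0,0,0,0,0,0],
    [-0.4,0,0,0,0,0,0],
    [-0.4,0,0,0,0,0,0],
    [-0.4,0,0,0,0,0,0],
    [-0.4,0,0,0,0,0,0],
    [0,0,0,0,0,0,0]
  ]
}}

```text
time_s: 9.08
tool_pos: [0.4702, 0.1341, 0.1271]
tool_rot: [-180.0, 0.0, 94.9]
force: [1.0, -0.4, -0.7]
grip_width: 0.0174
```

```bash
python3 shot.py 7 top; python3 - <<'E'
import pickle
from plan import *
a=pickle.load(open("pics/top7.pkl","rb"));crop(a["img"],240,180,370,250,6,"pics/t7.png")
E
```

```text
9.1333 [ 21.3  11.6 -43.4 114.9   9.5  56.9 -21.8] [0.4702 0.1347 0.1272] [-1.800e+02  1.000e-02  9.494e+01] [ 0.27 -1.1  -1.13] [ 0.053 -0.13  -0.004] 0.017249242137621638
```

View pics/t7.png

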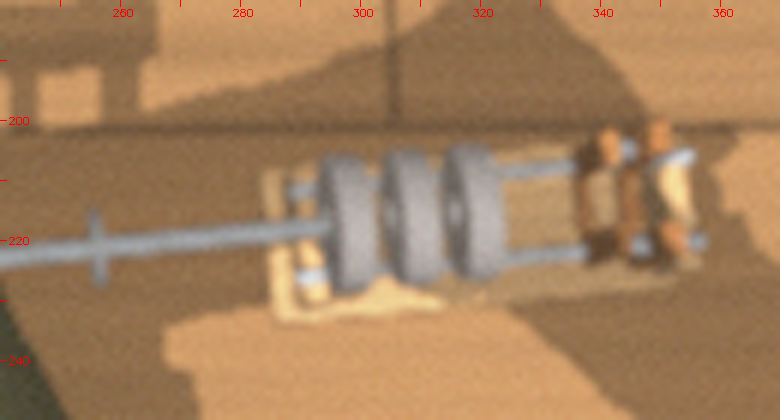

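The shaft ends at (295,217), inside weight 1, and the weights have not moved. I'll keep going slowly.

{"fn": "drive_tool", "kwargs": {
  "commands": [
    [-0.4,0,0,0,0,0,0],
    [-0.4,0,0,0,0,0,0],
    [-0.4,0,0,0,0,0,0],
    [-0.4,0,0,0,0,0,0],
    [-0.4,0,0,0,0,0,0],
    [-0.4,0,0,0,0,0,0],
    [-0.4,0,0,0,0,0,0]
  ]
}}

```text
time_s: 9.72
tool_pos: [0.4726, 0.1068, 0.1272]
tool_rot: [-180.0, 0.0, 95.0]
force: [-0.9, -1.0, -1.8]
grip_width: 0.0175
```

{"fn": "drive_tool", "kwargs": {
  "commands": [
    [-0.4,0,0,0,0,0,0],
    [-0.4,0,0,0,0,0,0],
    [-0.4,0,0,0,0,0,0],
    [-0.4,0,0,0,0,0,0],
    [-0.4,0,0,0,0,0,0],
    [-0.4,0,0,0,0,0,0],
    [-0.4,0,0,0,0,0,0],
    [-0.4,0,0,0,0,0,0]
  ]
}}

```text
time_s: 10.38
tool_pos: [0.4753, 0.075, 0.1272]
tool_rot: [-180.0, 0.0, 95.0]
force: [-0.9, 0.0, -0.8]
grip_width: 0.0174
```

```bash
python3 shot.py 8 top; python3 - <<'E'
import pickle
from plan import *
a=pickle.load(open("pics/top8.pkl","rb"));crop(a["img"],240,180,370,250,6,"pics/t8.png")
E
```

```text
10.4333 [ 26.7  10.2 -41.2 116.    8.   56.6 -13.6] [0.4754 0.0741 0.1272] [-1.7999e+02  4.0000e-02  9.4930e+01] [-0.38 -1.09 -0.61] [-0.002 -0.056  0.02 ] 0.017275648544314345
```

View pics/t8.png

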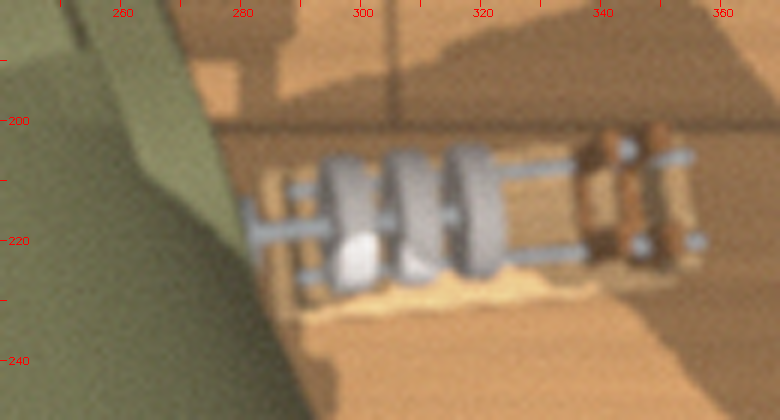

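The shaft is visible in both gaps between the weights, at (304,217) and (315,216), and the weights have not moved. Next I'll estimate the plate position.

```bash
python3 - <<'E'
import pickle
from m import *
np.set_printoptions(precision=4,suppress=True)
c=pickle.load(open("pics/top8.pkl","rb"));w=pickle.load(open("pics/wrist1.pkl","rb"))
print(atz(c,335.5,207.5,.054),atz(c,337.5,222.5,.054))
L=lambda x,y,z:atz(w,190+x/4.615,60+y/4.615,z,True)
print("wrist rail hidden from",L(80,418,.054),L(195,420,.054))
for z in (.08,.09,.1,.11,.12): print(z,"wrist near top edge",L(70,413,z),"top near-top edge",atz(c,340,202,z))
E
```

```text
[ 0.5125 -0.1618  0.054 ] [ 0.4762 -0.1648  0.054 ]
wrist rail hidden from [ 0.4802 -0.165   0.054 ] [ 0.5143 -0.161   0.054 ]
0.08 wrist near top edge [ 0.4815 -0.1595  0.08  ] top near-top edge [ 0.5217 -0.1662  0.08  ]
0.09 wrist near top edge [ 0.4832 -0.1578  0.09  ] top near-top edge [ 0.5201 -0.1634  0.09  ]
0.1 wrist near top edge [ 0.485  -0.1561  0.1   ] top near-top edge [ 0.5185 -0.1606  0.1   ]
0.11 wrist near top edge [ 0.4867 -0.1543  0.11  ] top near-top edge [ 0.5169 -0.1578  0.11  ]
0.12 wrist near top edge [ 0.4885 -0.1526  0.12  ] top near-top edge [ 0.5153 -0.155   0.12  ]
```

{"fn": "drive_tool", "kwargs": {
  "commands": [
    [-0.4,0,0,0,0,0,0],
    [-0.4,0,0,0,0,0,0],
    [-0.4,0,0,0,0,0,0],
    [-0.4,0,0,0,0,0,0],
    [-0.4,0,0,0,0,0,0],
    [-0.25,0,0,0,0,0,0],
    [-0.25,0,0,0,0,0,0],
    [-0.25,0,0,0,0,0,0],
    [-0.25,0,0,0,0,0,0],
    [-0.25,0,0,0,0,0,0],
    [-0.25,0,0,0,0,0,0],
    [-0.25,0,0,0,0,0,0],
    [-0.25,0,0,0,0,0,0]
  ]
}}

```text
time_s: 11.52
tool_pos: [0.4788, 0.0354, 0.1272]
tool_rot: [-180.0, 0.0, 95.0]
force: [-0.2, 1.0, -0.6]
grip_width: 0.0174
```

{"fn": "drive_tool", "kwargs": {
  "commands": [
    [-0.25,0,0,0,0,0,0],
    [-0.25,0,0,0,0,0,0],
    [-0.25,0,0,0,0,0,0],
    [-0.25,0,0,0,0,0,0],
    [-0.25,0,0,0,0,0,0],
    [-0.25,0,0,0,0,0,0],
    [-0.25,0,0,0,0,0,0],
    [-0.25,0,0,0,0,0,0]
  ]
}}

```text
time_s: 12.18
tool_pos: [0.4805, 0.0155, 0.1272]
tool_rot: [-180.0, -0.0, 95.0]
force: [0.3, 0.9, -0.7]
grip_width: 0.0173
```

```bash
python3 shot.py 9 top,side; python3 - <<'E'
import pickle
from plan import *
a=pickle.load(open("pics/top9.pkl","rb"));crop(a["img"],240,180,370,250,6,"pics/t9.png")
a=pickle.load(open("pics/side9.pkl","rb"));crop(a["img"],225,130,325,205,6,"pics/s9.png")
E
```

```text
12.2833 [ 31.5   9.7 -38.7 116.1   7.3  56.5  -5.9] [0.4806 0.0149 0.1272] [1.800e+02 3.000e-02 9.495e+01] [-0.5   0.44 -1.68] [ 0.106 -0.153  0.062] 0.017623280626740827
```

View pics/t9.png

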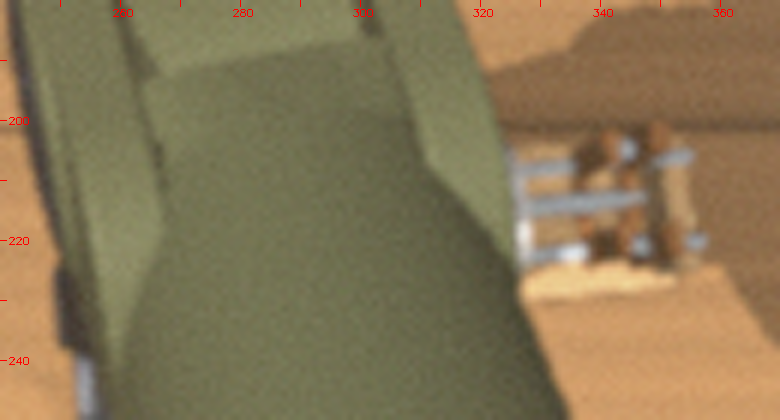

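View pics/s9.png

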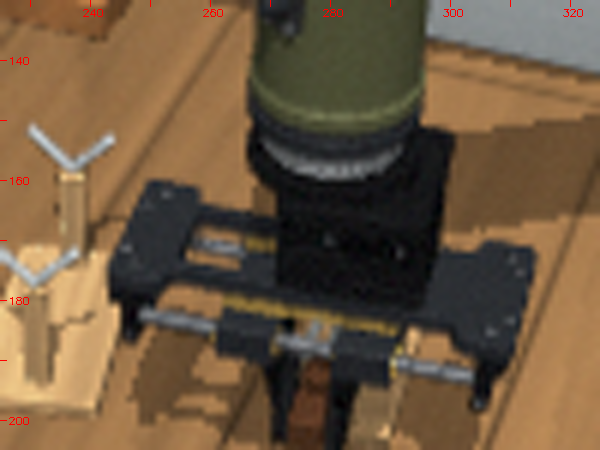

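The shaft runs through the middle of the end-plate gap, between boards at (341,205) and (341,221). I'll close in gently and read the force as I go.

{"fn": "drive_tool", "kwargs": {
  "commands": [
    [-0.2,0,0,0,0,0,0],
    [-0.2,0,0,0,0,0,0],
    [-0.2,0,0,0,0,0,0],
    [-0.2,0,0,0,0,0,0],
    [-0.2,0,0,0,0,0,0],
    [-0.2,0,0,0,0,0,0],
    [-0.2,0,0,0,0,0,0],
    [-0.2,0,0,0,0,0,0]
  ]
}}

```text
time_s: 12.95
tool_pos: [0.4819, -0.0005, 0.1272]
tool_rot: [-180.0, 0.0, 95.0]
force: [0.2, 2.3, -1.8]
grip_width: 0.0173
```

{"fn": "drive_tool", "kwargs": {
  "commands": [
    [-0.1,0,0,0,0,0,0],
    [-0.1,0,0,0,0,0,0],
    [-0.1,0,0,0,0,0,0]
  ]
}}

```text
time_s: 13.2
tool_pos: [0.4822, -0.0033, 0.1272]
tool_rot: [-180.0, 0.0, 95.0]
force: [-0.0, 1.6, -1.1]
grip_width: 0.0176
```

{"fn": "drive_tool", "kwargs": {
  "commands": [
    [-0.1,0,0,0,0,0,0],
    [-0.1,0,0,0,0,0,0]
  ]
}}

```text
time_s: 13.37
tool_pos: [0.4823, -0.0053, 0.1272]
tool_rot: [-180.0, 0.0, 95.0]
force: [-0.3, 1.0, -0.8]
grip_width: 0.0175
```

{"fn": "drive_tool", "kwargs": {
  "commands": [
    [-0.1,0,0,0,0,0,0],
    [-0.1,0,0,0,0,0,0]
  ]
}}

```text
time_s: 13.53
tool_pos: [0.4825, -0.0073, 0.1272]
tool_rot: [-180.0, 0.0, 95.0]
force: [-0.0, 1.5, -0.6]
grip_width: 0.0175
```

{"fn": "drive_tool", "kwargs": {
  "commands": [
    [-0.1,0,0,0,0,0,0],
    [-0.1,0,0,0,0,0,0]
  ]
}}

```text
time_s: 13.7
tool_pos: [0.4827, -0.0093, 0.1272]
tool_rot: [-180.0, 0.0, 95.0]
force: [-0.4, 1.5, -1.1]
grip_width: 0.0175
```

{"fn": "drive_tool", "kwargs": {
  "commands": [
    [-0.1,0,0,0,0,0,0]
  ]
}}

```text
time_s: 13.78
tool_pos: [0.4828, -0.0104, 0.1272]
tool_rot: [-180.0, 0.0, 95.0]
force: [-0.4, 2.2, -0.8]
grip_width: 0.0173
```

{"fn": "drive_tool", "kwargs": {
  "commands": [
    [-0.1,0,0,0,0,0,0]
  ]
}}

```text
time_s: 13.87
tool_pos: [0.4829, -0.0114, 0.1272]
tool_rot: [-180.0, 0.0, 95.0]
force: [-0.5, 1.4, -1.0]
grip_width: 0.0175
```

{"fn": "drive_tool", "kwargs": {
  "commands": [
    [-0.1,0,0,0,0,0,0]
  ]
}}

```text
time_s: 13.95
tool_pos: [0.4829, -0.0124, 0.1272]
tool_rot: [-180.0, 0.0, 95.0]
force: [0.4, 1.9, -1.0]
grip_width: 0.0174
```

{"fn": "drive_tool", "kwargs": {
  "commands": [
    [-0.1,0,0,0,0,0,0]
  ]
}}

```text
time_s: 14.03
tool_pos: [0.4831, -0.0133, 0.1272]
tool_rot: [180.0, 0.0, 95.0]
force: [-0.3, 0.9, -0.6]
grip_width: 0.0174
```

{"fn": "drive_tool", "kwargs": {
  "commands": [
    [-0.1,0,0,0,0,0,0]
  ]
}}

```text
time_s: 14.12
tool_pos: [0.4831, -0.0144, 0.1272]
tool_rot: [-180.0, 0.0, 95.0]
force: [-0.2, 1.8, -0.6]
grip_width: 0.0178
```

{"fn": "drive_tool", "kwargs": {
  "commands": [
    [-0.1,0,0,0,0,0,0]
  ]
}}

```text
time_s: 14.2
tool_pos: [0.4832, -0.0153, 0.1272]
tool_rot: [-180.0, 0.0, 95.0]
force: [-1.0, 1.3, -0.2]
grip_width: 0.0178
```

{"fn": "drive_tool", "kwargs": {
  "commands": [
    [-0.1,0,0,0,0,0,0]
  ]
}}

```text
time_s: 14.28
tool_pos: [0.4833, -0.0163, 0.1272]
tool_rot: [-180.0, 0.0, 95.0]
force: [0.0, 2.1, -0.9]
grip_width: 0.0173
```

{"fn": "drive_tool", "kwargs": {
  "commands": [
    [-0.1,0,0,0,0,0,0]
  ]
}}

```text
time_s: 14.37
tool_pos: [0.4834, -0.0171, 0.1272]
tool_rot: [-180.0, -0.0, 95.0]
force: [-0.5, 4.0, -0.4]
grip_width: 0.0174
```

{"fn": "drive_tool", "kwargs": {
  "commands": [
    [-0.1,0,0,0,0,0,0]
  ]
}}

```text
time_s: 14.45
tool_pos: [0.4834, -0.0174, 0.1272]
tool_rot: [-180.0, -0.1, 95.0]
force: [-1.1, 5.9, -0.4]
grip_width: 0.0176
```

```bash
python3 shot.py 10 top; python3 - <<'E'
import pickle
from plan import *
a=pickle.load(open("pics/top10.pkl","rb"));crop(a["img"],300,190,370,240,10,"pics/t10.png")
E
```

```text
14.5 [ 34.    9.9 -37.3 115.8   7.1  56.5  -1.8] [ 0.4834 -0.0175  0.1272] [-1.8e+02 -7.0e-02  9.5e+01] [-0.9   3.77 -0.58] [1.024 0.035 0.009] 0.017489913687455092
```

View pics/t10.png

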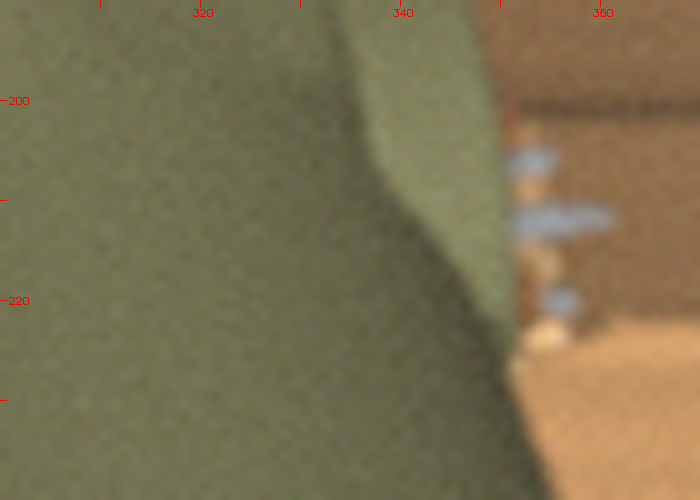

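The stack has reached the plate: the force rose and the arm lags. I'll press on in fine steps.

{"fn": "drive_tool", "kwargs": {
  "commands": [
    [-0.05,0,0,0,0,0,0]
  ]
}}

```text
time_s: 14.58
tool_pos: [0.4834, -0.0176, 0.1272]
tool_rot: [-180.0, -0.1, 95.0]
force: [-1.5, 5.6, -0.5]
grip_width: 0.0175
```

{"fn": "drive_tool", "kwargs": {
  "commands": [
    [-0.05,0,0,0,0,0,0],
    [0,0,0,0,0,0,0]
  ]
}}

```text
time_s: 14.75
tool_pos: [0.4835, -0.0178, 0.1272]
tool_rot: [-180.0, -0.1, 95.0]
force: [-0.8, 5.9, 0.0]
grip_width: 0.0175
```

```bash
python3 -c "
from cell import env
o=env.get_obs();print(o['tool_pos'],o['force'],o['wrist_torque'])"
```

```text
[ 0.48346995 -0.01776302  0.12721225] [-0.83022667  5.92521809  0.02361314] [ 1.34741572  0.1239004  -0.02903893]
```

{"fn": "drive_tool", "kwargs": {
  "commands": [
    [-0.05,0,0,0,0,0,0],
    [-0.05,0,0,0,0,0,0]
  ]
}}

```text
time_s: 14.92
tool_pos: [0.4835, -0.0181, 0.1272]
tool_rot: [-180.0, -0.2, 95.1]
force: [-0.2, 8.8, -0.7]
grip_width: 0.0177
```

{"fn": "drive_tool", "kwargs": {
  "commands": [
    [-0.05,0,0,0,0,0,0],
    [0,0,0,0,0,0,0]
  ]
}}

```text
time_s: 15.08
tool_pos: [0.4835, -0.0182, 0.1272]
tool_rot: [-180.0, -0.2, 95.1]
force: [-0.8, 8.0, 0.7]
grip_width: 0.0177
```

```bash
python3 -c "
from cell import env
o=env.get_obs();print(o['tool_pos'],o['tool_rot'],o['force'],o['wrist_torque'])"
```

```text
[ 0.48351559 -0.01823171  0.12720242] [-1.79985513e+02 -1.78445070e-01  9.50677395e+01] [-0.77091077  8.00362952  0.73264018] [ 1.7973216   0.13516445 -0.1020656 ]
```

{"fn": "drive_tool", "kwargs": {
  "commands": [
    [-0.05,0,0,0,0,0,0],
    [0,0,0,0,0,0,0]
  ]
}}

```text
time_s: 15.25
tool_pos: [0.4835, -0.0184, 0.1272]
tool_rot: [-180.0, -0.2, 95.1]
force: [-2.2, 9.3, -0.8]
grip_width: 0.0175
```

{"fn": "drive_tool", "kwargs": {
  "commands": [
    [0,0,0,0,0,0,0],
    [0,0,0,0,0,0,0]
  ]
}}

```text
time_s: 15.42
tool_pos: [0.4835, -0.0184, 0.1272]
tool_rot: [-180.0, -0.2, 95.1]
force: [-1.0, 9.1, -1.0]
grip_width: 0.0176
```

```bash
python3 -c "
from cell import env
o=env.get_obs();print(o['tool_pos'],o['tool_rot'],o['force'],o['wrist_torque'])"
```

```text
[ 0.48352841 -0.01838179  0.12720575] [-179.9851107    -0.19592069   95.08355755] [-1.00639038  9.08176041 -0.97979492] [ 1.90044127  0.14285132 -0.09902383]
```

The press is home: the wrist reads about 9 N, which leaves about 7.5 N on the plate after friction, and the spring gave about 1.8 mm. Now I'll relax the spring and start lifting with the tip slightly up.

{"fn": "drive_tool", "kwargs": {
  "commands": [
    [0.1,0,0,0,0,0,0],
    [0.1,0,0,0,0,0,0],
    [0.1,0,0,0,0,0,0]
  ]
}}

```text
time_s: 15.67
tool_pos: [0.4834, -0.018, 0.1272]
tool_rot: [-180.0, 0.0, 95.0]
force: [0.1, 1.7, -0.9]
grip_width: 0.0176
```

{"fn": "drive_tool", "kwargs": {
  "commands": [
    [0,0,-0.1,0,0,0,0],
    [0,0,-0.1,0,0,0,0],
    [0.09,0,-0.1,0,-1,0,0],
    [0.1,0,-0.1,0,-1,0,0],
    [0.1,0,-0.1,0,-1,0,0],
    [0.1,0,-0.1,0,-1,0,0],
    [0.1,0,-0.1,0,-1,0,0],
    [0,0,0,0,0,0,0]
  ]
}}

```text
time_s: 16.33
tool_pos: [0.4831, -0.0129, 0.1343]
tool_rot: [180.0, 5.1, 95.1]
force: [-1.4, 2.3, -1.5]
grip_width: 0.0172
```

```bash
python3 shot.py 11 top,side,wrist; python3 - <<'E'
import pickle
from plan import *
a=pickle.load(open("pics/top11.pkl","rb"));crop(a["img"],280,180,370,240,8,"pics/t11.png")
a=pickle.load(open("pics/side11.pkl","rb"));crop(a["img"],225,130,325,205,8,"pics/s11.png")
E
```

```text
16.4833 [ 30.9   9.  -37.6 115.8  12.5  57.7  -8.2] [ 0.4832 -0.0134  0.1343] [179.98   5.03  94.98] [-1.06  4.08 -2.71] [ 1.005  0.087 -0.054] 0.017598958148206733
```

View pics/t11.png

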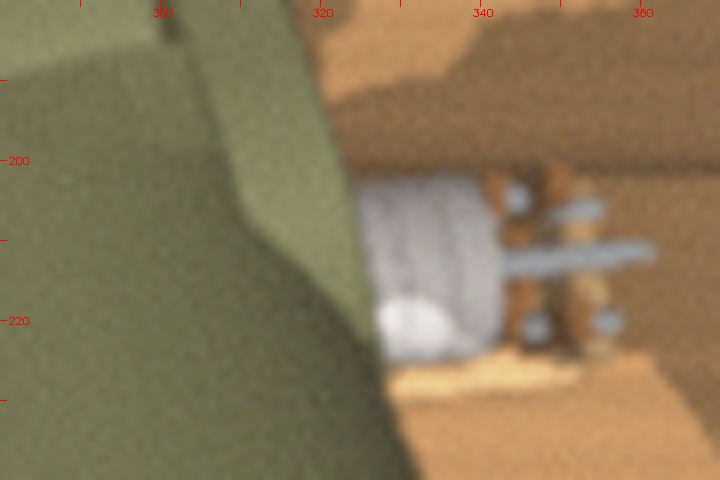

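View pics/s11.png

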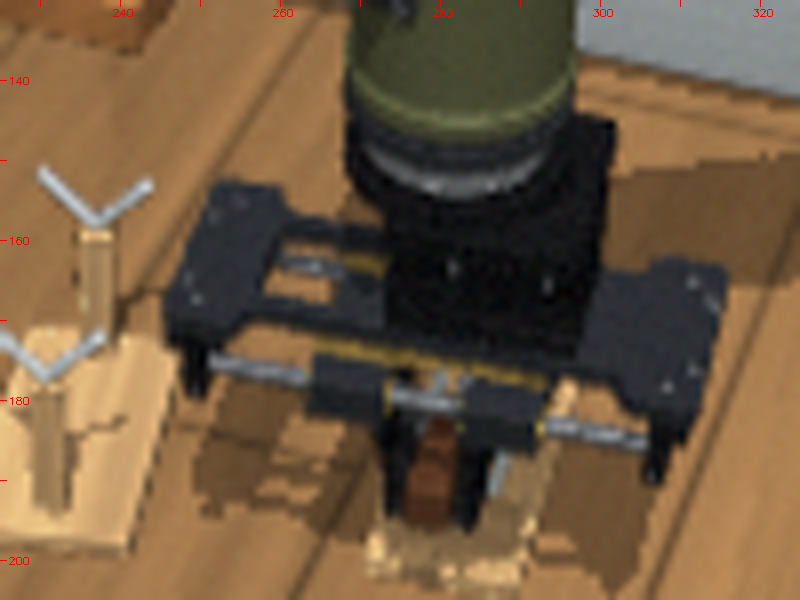

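The three weights sit tight together at (327–342, 214) on the shaft and are being carried, with wrist z about −2.7 N. I'll continue the lift.

{"fn": "drive_tool", "kwargs": {
  "commands": [
    [0.05,0,-0.2,0,0,0,0],
    [0.05,0,-0.2,0,0,0,0],
    [0,0,-0.3,0,0,0,0],
    [0,0,-0.4,0,0,0,0],
    [0,0,-0.5,0,0,0,0],
    [0,0,-0.6,0,0,0,0],
    [0,0,-0.7,0,0,0,0],
    [0,0,-0.7,0,0,0,0],
    [0,0,-0.7,0,0,0,0],
    [0,0,-0.7,0,0,0,0],
    [0,0,-0.7,0,0,0,0],
    [0,0,-0.7,0,0,0,0],
    [0,0,-0.7,0,0,0,0],
    [0,0,-0.7,0,0,0,0],
    [0,0,-0.7,0,0,0,0],
    [0,0,-0.5,0,0,0,0],
    [0,0,-0.3,0,0,0,0],
    [0,0,0,0,0,0,0]
  ]
}}

```text
time_s: 17.98
tool_pos: [0.4826, -0.004, 0.2274]
tool_rot: [179.9, 5.0, 95.0]
force: [0.3, -0.0, -2.4]
grip_width: 0.0173
```

```bash
python3 shot.py 12 top,side; python3 - <<'E'
import pickle
from plan import *
a=pickle.load(open("pics/top12.pkl","rb"));crop(a["img"],280,150,380,230,7,"pics/t12.png")
a=pickle.load(open("pics/side12.pkl","rb"));crop(a["img"],225,80,325,205,6,"pics/s12.png")
E
```

```text
18.0833 [ 32.1   2.1 -38.3 110.4   6.8  68.2  -3.7] [ 0.4822 -0.0042  0.2265] [-179.99    5.     94.98] [-0.83 -0.07 -2.08] [ 0.464 -0.019 -0.022] 0.017337100001338028
```

View pics/t12.png

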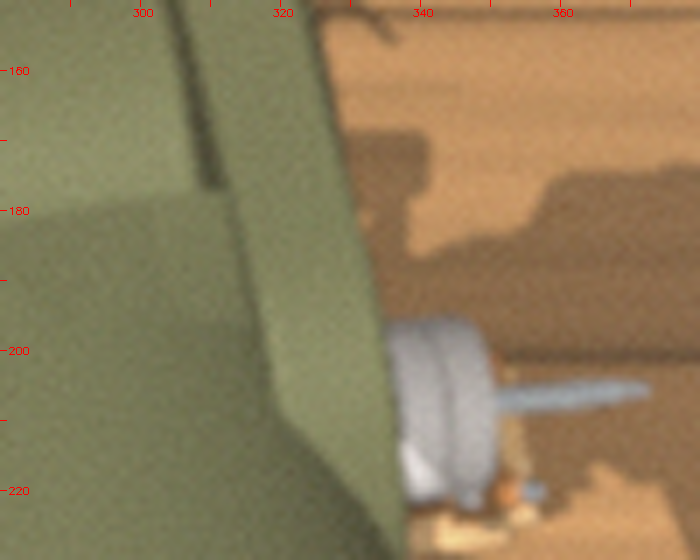

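View pics/s12.png

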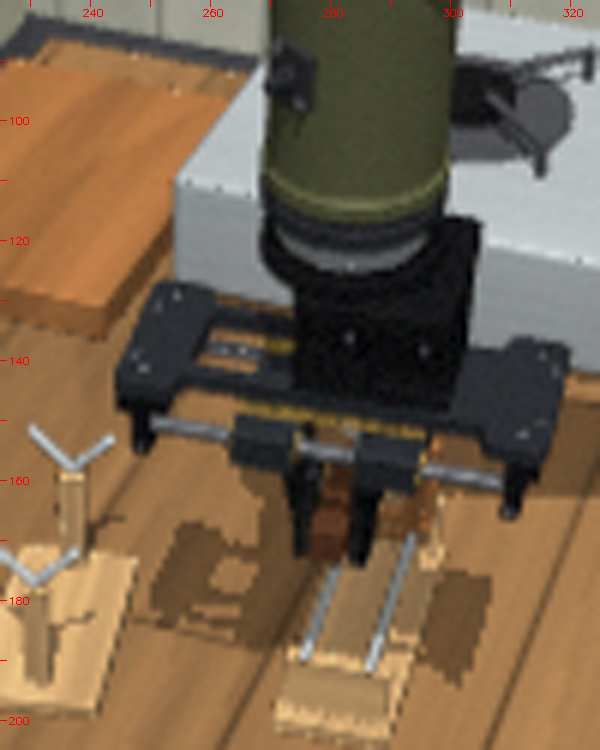

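```bash
python3 - <<'E'
from plan import *
for r in rows([.4823,-.0041,.2268],[180,5,95],[.6287,.0556,.2268],[180,5,101.15],14,0): print(r)
E
```

```text
[0.33, 1.08, -0.03, -0.04, 0.0, -0.44, 0]
[0.32, 1.08, -0.03, -0.04, 0.0, -0.44, 0]
[0.32, 1.08, -0.03, -0.04, 0.0, -0.44, 0]
[0.31, 1.09, -0.03, -0.04, 0.0, -0.44, 0]
[0.3, 1.09, -0.03, -0.04, 0.0, -0.44, 0]
[0.29, 1.09, -0.03, -0.04, 0.0, -0.44, 0]
[0.28, 1.09, -0.02, -0.04, 0.0, -0.44, 0]
[0.27, 1.1, -0.02, -0.04, 0.0, -0.44, 0]
[0.27, 1.1, -0.02, -0.04, 0.0, -0.44, 0]
[0.26, 1.1, -0.02, -0.04, 0.0, -0.44, 0]
[0.25, 1.1, -0.02, -0.04, 0.0, -0.44, 0]
[0.24, 1.1, -0.02, -0.04, 0.0, -0.44, 0]
[0.23, 1.1, -0.02, -0.04, 0.0, -0.44, 0]
[0.22, 1.11, -0.02, -0.04, 0.0, -0.44, 0]
```

{"fn": "drive_tool", "kwargs": {
  "commands": [
    [0.15,0.5,0,-0.04,0,-0.4,0],
    [0.25,0.8,0,-0.04,0,-0.4,0],
    [0.3,1.1,-0.03,-0.04,0,-0.4,0],
    [0.3,1.1,-0.03,-0.04,0,-0.4,0],
    [0.3,1.1,-0.03,-0.04,0,-0.4,0],
    [0.3,1.1,-0.03,-0.04,0,-0.4,0],
    [0.3,1.1,-0.03,-0.04,0,-0.4,0],
    [0.3,1.1,-0.03,-0.04,0,-0.4,0],
    [0.3,1.1,-0.03,-0.04,0,-0.4,0],
    [0.3,1.1,-0.03,-0.04,0,-0.4,0],
    [0.25,1.1,-0.02,-0.04,0,-0.4,0],
    [0.25,1.1,-0.02,-0.04,0,-0.4,0],
    [0.25,1.1,-0.02,-0.04,0,-0.4,0],
    [0.2,1.1,-0.02,0,0,-0.4,0],
    [0.1,0.5,0,0,0,-0.35,0],
    [0.05,0.3,0,0,0,-0.2,0],
    [0,0,0,0,0,0,0],
    [0,0,0,0,0,0,0]
  ]
}}

```text
time_s: 19.58
tool_pos: [0.6283, 0.0557, 0.2261]
tool_rot: [-179.9, 5.0, 101.2]
force: [0.0, 0.1, -2.9]
grip_width: 0.0173
```

```bash
python3 shot.py 13 top,side,wrist; python3 - <<'E'
import pickle
from plan import *
a=pickle.load(open("pics/top13.pkl","rb"));crop(a["img"],250,100,380,220,5,"pics/t13.png")
a=pickle.load(open("pics/side13.pkl","rb"));crop(a["img"],180,80,280,205,6,"pics/s13.png")
E
```

```text
19.7333 [ 21.   22.5 -39.1  90.3  19.9  73.4 -10.7] [0.6281 0.0554 0.2265] [-179.97    5.03  101.14] [ 0.62  0.38 -2.41] [ 0.405 -0.025  0.039] 0.0173255514059706
```

View pics/t13.png

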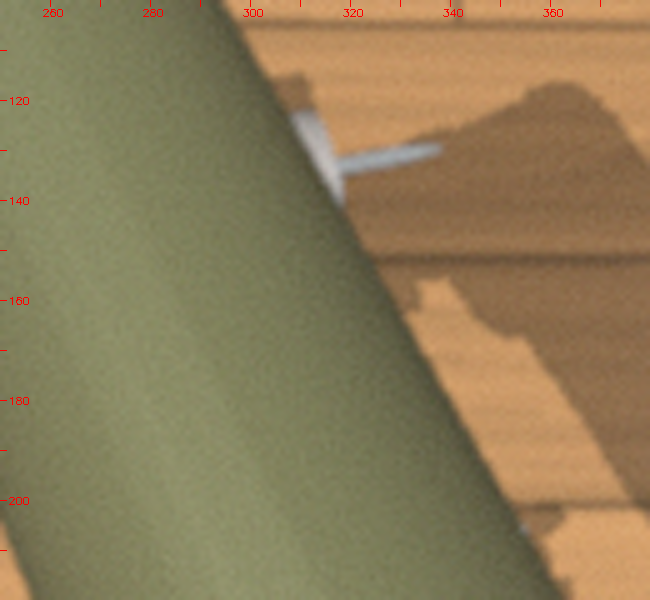

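View pics/s13.png

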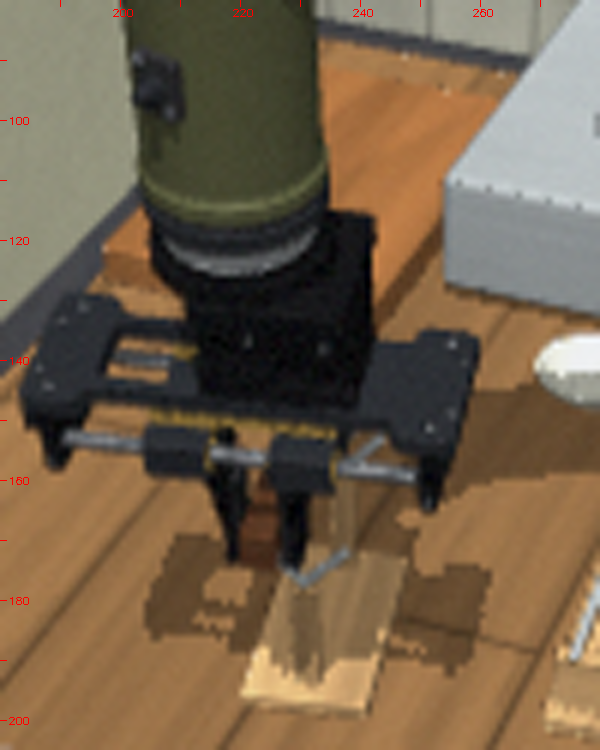

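View pics/wrist13.png

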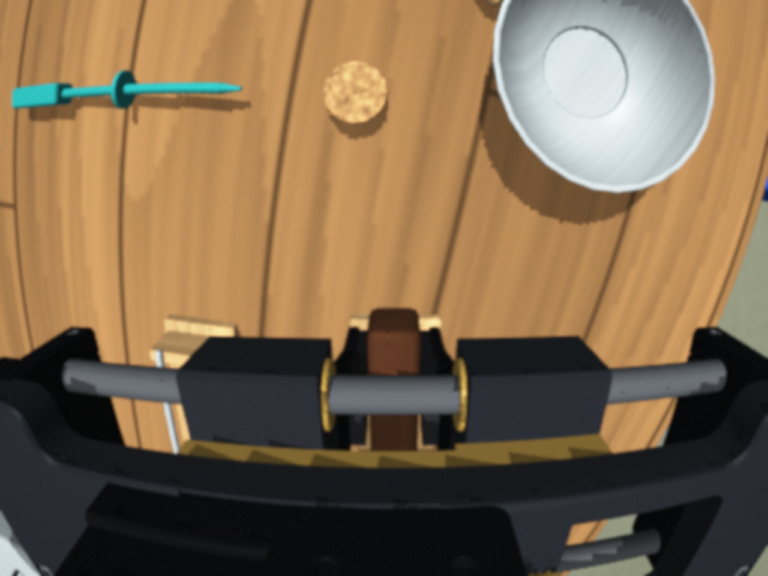

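```bash
python3 - <<'E'
import pickle
from m import *
c=pickle.load(open("pics/top13.pkl","rb"))
Rt=R.from_euler('xyz',[180,5,101.15],degrees=True).as_matrix();t=np.array([.6283,.0556,.2266])
for ax in (.2,.147,.105): 
    p=t+Rt@[-ax,0,.052]; print(ax,p,proj(c,p))
for z in (.18,.186,.192): print(z,atz(c,337.8,130,z))
E
```

```text
0.2 [ 0.66770488 -0.14432471  0.19222902] [340.32779532 125.31136801]
0.147 [ 0.65749484 -0.092523    0.18760977] [315.6937515  130.61314818]
0.105 [ 0.64940386 -0.05147259  0.18394923] [296.22067821 134.80417563]
0.18 [ 0.66187484 -0.14188188  0.18      ]
0.186 [ 0.65961332 -0.14017054  0.186     ]
0.192 [ 0.6573518 -0.1384592  0.192    ]
```

```bash
python3 - <<'E'
import pickle
from m import *
def f(n,t,e,tip):
    c=pickle.load(open(f"pics/top{n}.pkl","rb"));Rt=R.from_euler('xyz',e,degrees=True).as_matrix()
    for d in (0,-4,-6,-8,-10):
        a=np.radians(d); q=np.array([0,0,.0515])+np.array([-.2*np.cos(a),0,-.2*np.sin(a)])
        print(n,d,proj(c,np.array(t)+Rt@q).round(1),tip)
f(6,[.4665,.1731,.1272],[180,0,95],(281.3,219))
f(11,[.4832,-.0132,.1343],[180,5,95],(361.5,211.3))
f(12,[.4824,-.0041,.2268],[180,5,95],(372.5,205.5))
f(13,[.6283,.0556,.2266],[180,5,101.15],(337.8,130))
E
python3 - <<'E'
import sys;sys.path.insert(0,'.')
import cv2,pickle,numpy as np
a=pickle.load(open("pics/wrist6.pkl","rb"))["img"];b=pickle.load(open("pics/wrist13.pkl","rb"))["img"]
cv2.imwrite("pics/cmp.png",np.hstack([cv2.resize(i[190:310,215:315],None,fx=4,fy=4,interpolation=2) for i in (a,b)]))
E
```

```text
6 0 [280.6 218.5] (281.3, 219)
6 -4 [279.8 219.2] (281.3, 219)
6 -6 [279.3 219.6] (281.3, 219)
6 -8 [278.6 219.9] (281.3, 219)
6 -10 [277.9 220.3] (281.3, 219)
11 0 [364.6 209.5] (361.5, 211.3)
11 -4 [362.9 210.3] (361.5, 211.3)
11 -6 [361.9 210.7] (361.5, 211.3)
11 -8 [360.8 211.1] (361.5, 211.3)
11 -10 [359.7 211.5] (361.5, 211.3)
12 0 [375.6 203.6] (372.5, 205.5)
12 -4 [373.4 204.6] (372.5, 205.5)
12 -6 [372.2 205.1] (372.5, 205.5)
12 -8 [370.9 205.6] (372.5, 205.5)
12 -10 [369.5 206.1] (372.5, 205.5)
13 0 [340.4 125.2] (337.8, 130)
13 -4 [338.9 127.6] (337.8, 130)
13 -6 [338.1 128.7] (337.8, 130)
13 -8 [337.1 129.9] (337.8, 130)
13 -10 [336.1 131.1] (337.8, 130)
```

View pics/cmp.png

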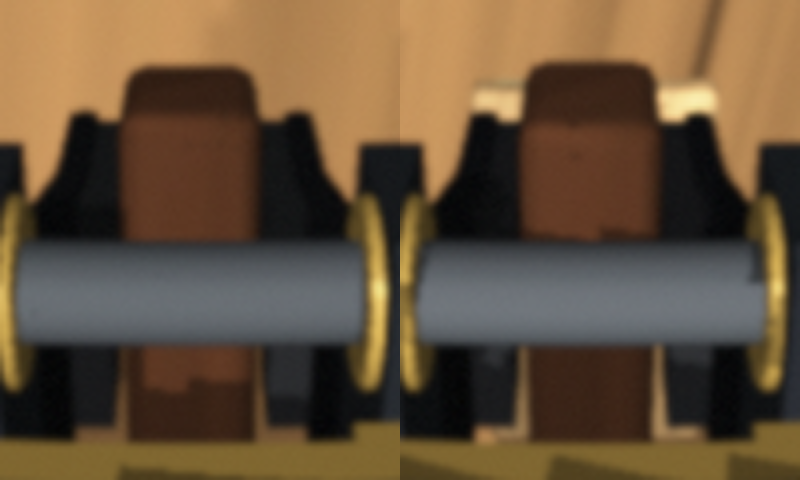

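The tip sits lower than the model: it is at (337.8,130) against an expected (340.3,125.3). So the handle has turned about 6–7° in the grip and the skewer is now slightly tip-down. I'll grip harder and tip the tool further up.

{"fn": "drive_tool", "kwargs": {
  "commands": [
    [0,0,0,0,0,0,0],
    [0.09,0,0,0,-1,0,0],
    [0.09,0,0,0,-1,0,0],
    [0.09,0,0,0,-1,0,0],
    [0.09,0,0,0,-1,0,0],
    [0.09,0,0,0,-1,0,0],
    [0,0,0,0,0,0,0],
    [0,0,0,0,0,0,0]
  ],
  "force": 60
}}

```text
time_s: 20.4
tool_pos: [0.6275, 0.0609, 0.2259]
tool_rot: [-180.0, 10.0, 101.2]
force: [1.0, 0.4, -2.9]
grip_width: 0.0173
```

```bash
python3 shot.py 14 top,side; python3 - <<'E'
import pickle
from plan import *
a=pickle.load(open("pics/top14.pkl","rb"));crop(a["img"],280,100,380,170,8,"pics/t14.png")
a=pickle.load(open("pics/side14.pkl","rb"));crop(a["img"],180,80,280,205,6,"pics/s14.png")
E
```

```text
20.5 [ 17.6  22.4 -38.2  90.7  24.5  74.2 -14.7] [0.6277 0.06   0.2259] [-179.98   10.01  101.16] [-0.08 -0.05 -2.36] [0.564 0.006 0.093] 0.017188113928986122
```

View pics/t14.png

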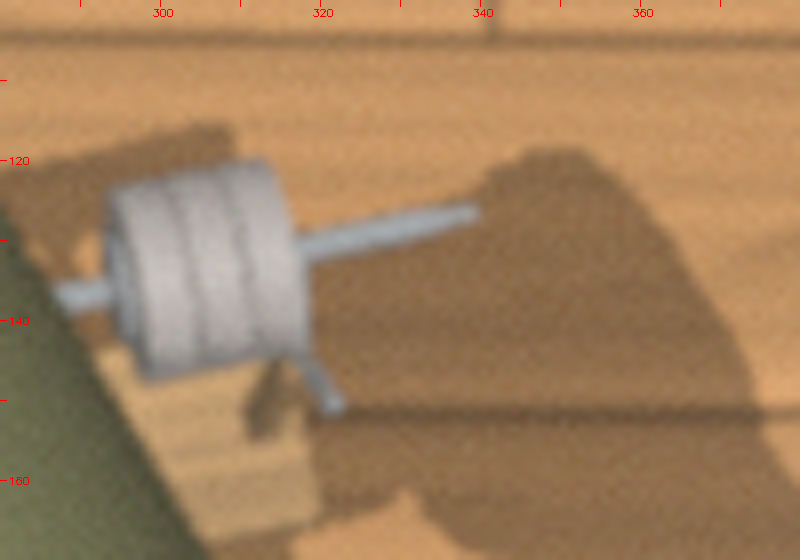

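View pics/s14.png

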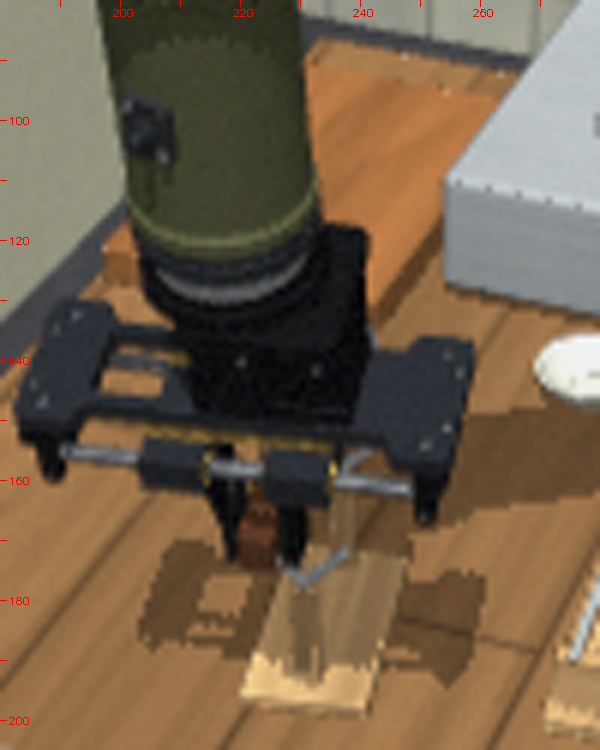

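The three weights are tight together against the guard at (296–317,133), with the tip at (339.3,126.3). I'll refit the pitch and work out the descent.

```bash
python3 - <<'E'
import pickle
from m import *
np.set_printoptions(precision=4,suppress=True)
c=pickle.load(open("pics/top14.pkl","rb"))
Rt=R.from_euler('xyz',[180,10,101.15],degrees=True).as_matrix();t=np.array([.6276,.0603,.2259])
for d in (-4,-6,-7,-8):
    a=np.radians(d)
    P=lambda s:t+Rt@(np.array([0,0,.0515])+np.array([-s*np.cos(a),0,-s*np.sin(a)]))
    print(d,"tip",P(.2),proj(c,P(.2)).round(1),(339.3,126.3),"neck pt s=.09",proj(c,P(.085)).round(1),proj(c,P(.075)).round(1),"pitch",10+d)
print("grasp pt",t+Rt@[0,0,.0515])
E
```

```text
-4 tip [ 0.6678 -0.1436  0.1961] [340.5 124.6] (339.3, 126.3) neck pt s=.09 [286.8 136.4] [282.2 137.5] pitch 6
-6 tip [ 0.6679 -0.1442  0.1891] [339.9 125.8] (339.3, 126.3) neck pt s=.09 [286.8 136.9] [282.2 137.9] pitch 4
-7 tip [ 0.668  -0.1444  0.1856] [339.5 126.3] (339.3, 126.3) neck pt s=.09 [286.7 137.1] [282.1 138.1] pitch 3
-8 tip [ 0.668  -0.1446  0.1822] [339.2 126.9] (339.3, 126.3) neck pt s=.09 [286.7 137.3] [282.1 138.3] pitch 2
grasp pt [0.6293 0.0515 0.1752]
```

{"fn": "drive_tool", "kwargs": {
  "commands": [
    [0.05,0,0.3,0,0,0,0],
    [0.11,0,0.6,0,0,0,0],
    [0.11,0,0.6,0,0,0,0],
    [0.11,0,0.6,0,0,0,0],
    [0.11,0,0.6,0,0,0,0],
    [0.11,0,0.6,0,0,0,0],
    [0.11,0,0.6,0,0,0,0],
    [0.11,0,0.6,0,0,0,0],
    [0.11,0,0.6,0,0,0,0],
    [0.11,0,0.6,0,0,0,0],
    [0.11,0,0.6,0,0,0,0],
    [0.11,0,0.6,0,0,0,0],
    [0.07,0,0.4,0,0,0,0],
    [0.06,0,0.3,0,0,0,0],
    [0,0,0,0,0,0,0],
    [0,0,0,0,0,0,0]
  ]
}}

```text
time_s: 21.83
tool_pos: [0.6275, 0.0606, 0.1487]
tool_rot: [-180.0, 10.0, 101.2]
force: [0.6, -0.0, -2.3]
grip_width: 0.0178
```

```bash
python3 shot.py 15 top,side; python3 - <<'E'
import pickle
from m import *
a=pickle.load(open("pics/top15.pkl","rb"));crop(a["img"],270,100,370,170,8,"pics/t15.png")
Rt=R.from_euler('xyz',[180,10,101.15],degrees=True).as_matrix();
from cell import env
t=env.get_obs()["tool_pos"];print("grasp",t+Rt@[0,0,.0515])
for d in (-6,-7,-8):
    r=np.radians(d);P=lambda s:t+Rt@(np.array([0,0,.0515])+np.array([-s*np.cos(r),0,-s*np.sin(r)]))
    print(d,P(.2),proj(a,P(.2)),proj(a,P(.069)),P(.069),P(.169))
E
```

```text
21.9333 [ 16.4  26.4 -36.7  95.   27.7  67.1 -18.2] [0.6278 0.0606 0.1491] [179.98  10.01 101.15] [-0.18  1.01 -2.  ] [ 0.597 -0.017  0.053] 0.017454212131736122
grasp [0.62948677 0.05185003 0.09837863]
-6 [ 0.66806821 -0.14389683  0.11232992] [330.87843169 137.84668287] [275.88008177 149.37249636] [ 0.64279737 -0.01568264  0.10319182] [ 0.66208808 -0.11355607  0.11016747]
-7 [ 0.66810941 -0.14410591  0.10884582] [330.60287073 138.32952257] [275.86306619 149.5230584 ] [ 0.64281158 -0.01575477  0.10198981] [ 0.66212291 -0.11373274  0.1072234 ]
-8 [ 0.66813886 -0.14425529  0.10535853] [330.30427438 138.81357695] [275.8373085  149.67499008] [ 0.64282174 -0.01580631  0.10078669] [ 0.66214779 -0.11385897  0.10427664]
```

View pics/t15.png

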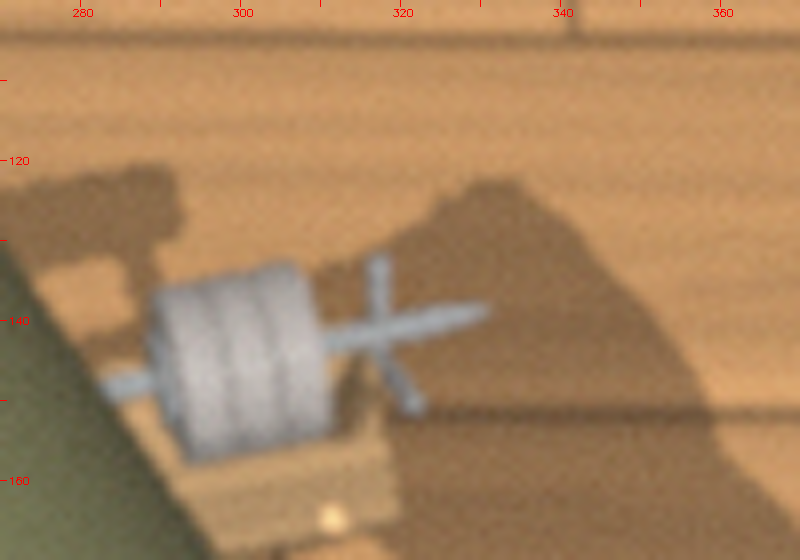

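{"fn": "drive_tool", "kwargs": {
  "commands": [
    [-0.01,0,0.1,0,0.4,0,0],
    [-0.02,0,0.1,0,0.4,0,0],
    [-0.02,0,0.1,0,0.4,0,0],
    [-0.02,0,0.1,0,0.4,0,0],
    [-0.02,0,0.1,0,0.4,0,0],
    [-0.02,0,0.1,0,0.4,0,0],
    [0,0,0,0,0,0,0]
  ]
}}

```text
time_s: 22.52
tool_pos: [0.6279, 0.0579, 0.1426]
tool_rot: [-180.0, 7.6, 101.1]
force: [0.1, -0.8, -2.6]
grip_width: 0.0173
```

{"fn": "drive_tool", "kwargs": {
  "commands": [
    [0.01,0,0.05,0,0.2,0,0],
    [0.01,0,0.05,0,0,0,0],
    [0,0,0,0,0,0,0]
  ]
}}

```text
time_s: 22.77
tool_pos: [0.6278, 0.0587, 0.1418]
tool_rot: [-180.0, 7.4, 101.2]
force: [-0.6, 0.1, -1.6]
grip_width: 0.0176
```

```bash
python3 shot.py 16 top,side; python3 - <<'E'
import pickle
from m import *
a=pickle.load(open("pics/top16.pkl","rb"));crop(a["img"],270,100,370,170,8,"pics/t16.png")
E
```

```text
22.8667 [ 18.2  26.9 -37.3  95.2  25.7  65.8 -16.2] [0.6278 0.0588 0.1419] [-179.98    7.41  101.18] [-0.11 -0.56 -2.94] [ 0.492 -0.051  0.011] 0.017264208234653664
```

View pics/t16.png

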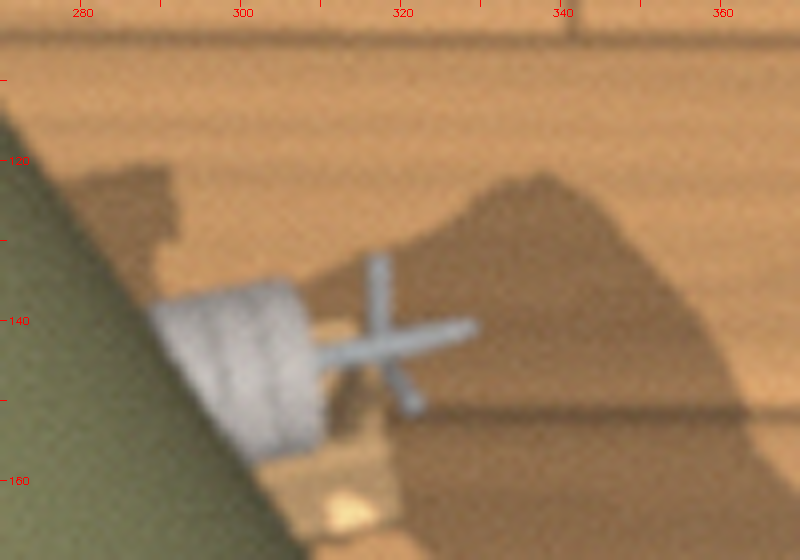

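{"fn": "drive_tool", "kwargs": {
  "commands": [
    [0,0,0.05,0,0.2,0,0],
    [0,0,0.05,0,0,0,0],
    [0,0,0,0,0,0,0]
  ]
}}

```text
time_s: 23.12
tool_pos: [0.6279, 0.0585, 0.1408]
tool_rot: [-180.0, 7.2, 101.2]
force: [0.7, -0.7, -3.4]
grip_width: 0.0177
```

{"fn": "drive_tool", "kwargs": {
  "commands": [
    [0,0,0.05,0,0.2,0,0],
    [0,0,0.05,0,0,0,0],
    [0,0,0,0,0,0,0]
  ]
}}

```text
time_s: 23.37
tool_pos: [0.6282, 0.0584, 0.1402]
tool_rot: [180.0, 7.0, 101.2]
force: [0.3, 0.1, -1.4]
grip_width: 0.0175
```

```bash
python3 -c "
from cell import env
o=env.get_obs();print(o['tool_pos'],o['tool_rot'],o['force'],o['wrist_torque'])"
```

```text
[0.62824172 0.05844435 0.14019138] [179.97251417   7.01044754 101.16057232] [ 0.30724276  0.13618385 -1.36628011] [ 0.37412117 -0.14238316  0.0466154 ]
```

{"fn": "drive_tool", "kwargs": {
  "commands": [
    [0,0,0.05,0,0.2,0,0],
    [0,0,0,0,0.2,0,0],
    [0,0,0,0,0,0,0]
  ]
}}

```text
time_s: 23.62
tool_pos: [0.6284, 0.0582, 0.14]
tool_rot: [180.0, 6.6, 101.1]
force: [0.1, -0.3, 0.6]
grip_width: 0.0179
```

{"fn": "drive_tool", "kwargs": {
  "commands": [
    [0,0,0.05,0,0.2,0,0],
    [0,0,0,0,0.2,0,0],
    [0,0,0,0,0,0,0]
  ]
}}

```text
time_s: 23.87
tool_pos: [0.6285, 0.0579, 0.1398]
tool_rot: [179.9, 6.2, 101.1]
force: [0.1, -0.6, 4.0]
grip_width: 0.0179
```

```bash
python3 shot.py 17 top,side; python3 - <<'E'
import pickle
from m import *
a=pickle.load(open("pics/top17.pkl","rb"));crop(a["img"],270,100,370,170,8,"pics/t17.png")
a=pickle.load(open("pics/side17.pkl","rb"));crop(a["img"],180,120,280,205,7,"pics/s17.png")
E
```

```text
23.9667 [ 19.   27.2 -37.6  95.2  24.8  65.3 -15.3] [0.6285 0.0579 0.1397] [179.94   6.26 101.14] [ 1.62 -0.28  4.76] [-0.425 -0.295  0.083] 0.017771284320407036
```

View pics/t17.png

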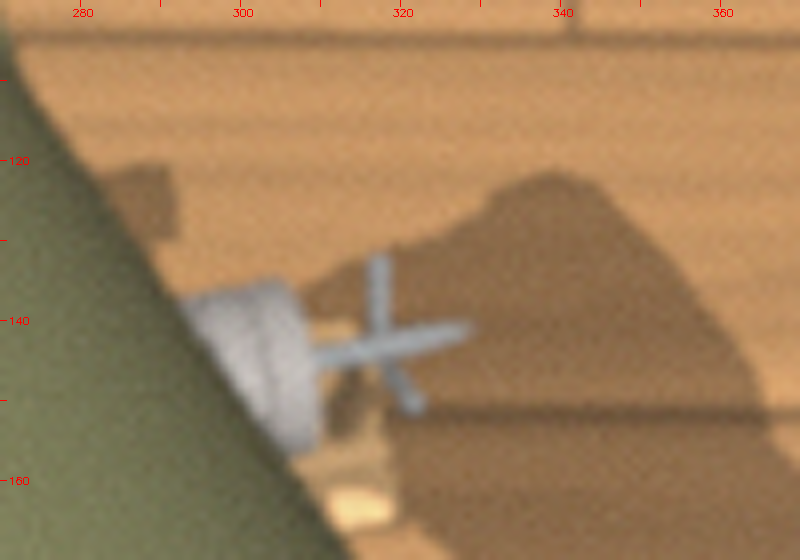

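View pics/s17.png

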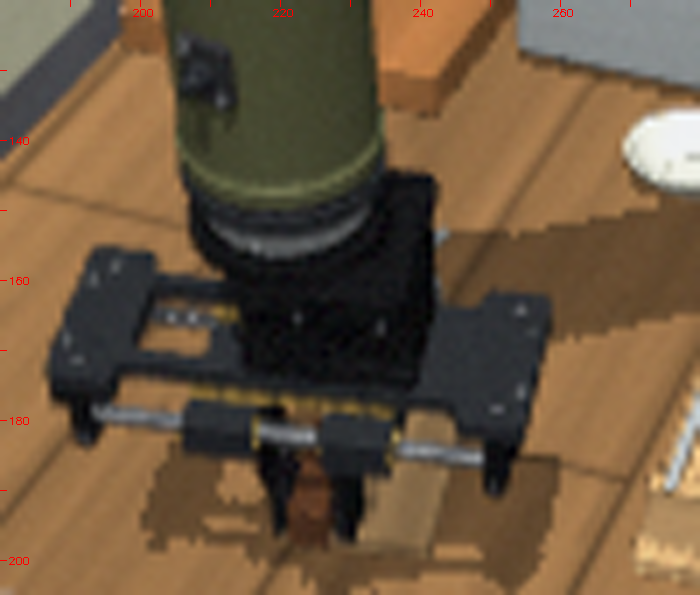

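The forks are carrying the load, with the wrist at +4 N. I'll relieve that to about zero, slacken the grip and open gently.

{"fn": "drive_tool", "kwargs": {
  "commands": [
    [0,0,-0.05,0,-0.3,0,0],
    [0,0,-0.02,0,-0.2,0,0],
    [0,0,0,0,0,0,0]
  ]
}}

```text
time_s: 24.22
tool_pos: [0.6281, 0.0584, 0.1395]
tool_rot: [180.0, 6.7, 101.2]
force: [2.8, 0.1, 2.3]
grip_width: 0.0176
```

{"fn": "drive_tool", "kwargs": {
  "commands": [
    [0,0,0,0,0,0,0],
    [0,0,0,0,0,0,0]
  ],
  "force": 10
}}

```text
time_s: 24.38
tool_pos: [0.628, 0.0584, 0.1394]
tool_rot: [-180.0, 6.7, 101.2]
force: [1.7, -0.2, 2.1]
grip_width: 0.0179
```

{"fn": "drive_tool", "kwargs": {
  "commands": [
    [0,0,0,0,0,0,0.22],
    [0,0,0,0,0,0,0.25],
    [0,0,0,0,0,0,0.3],
    [0,0,0,0,0,0,0.4],
    [0,0,0,0,0,0,0.5],
    [0,0,0,0,0,0,0.6],
    [0,0,0,0,0,0,0.6],
    [0,0,0,0,0,0,0.6]
  ]
}}

```text
time_s: 25.05
tool_pos: [0.6278, 0.0583, 0.1395]
tool_rot: [-180.0, 6.7, 101.2]
force: [-0.1, -0.4, 0.1]
grip_width: 0.0489
```

```bash
python3 shot.py 18 top,side,wrist; python3 - <<'E'
import pickle
from m import *
a=pickle.load(open("pics/top18.pkl","rb"));crop(a["img"],270,100,370,170,8,"pics/t18.png")
E
```

```text
25.2 [ 18.6  27.1 -37.4  95.2  25.2  65.5 -15.7] [0.6279 0.0583 0.1396] [-179.98    6.71  101.16] [ 0.9   0.91 -0.06] [ 0.159 -0.08   0.044] 0.051693880748521166
```

View pics/t18.png

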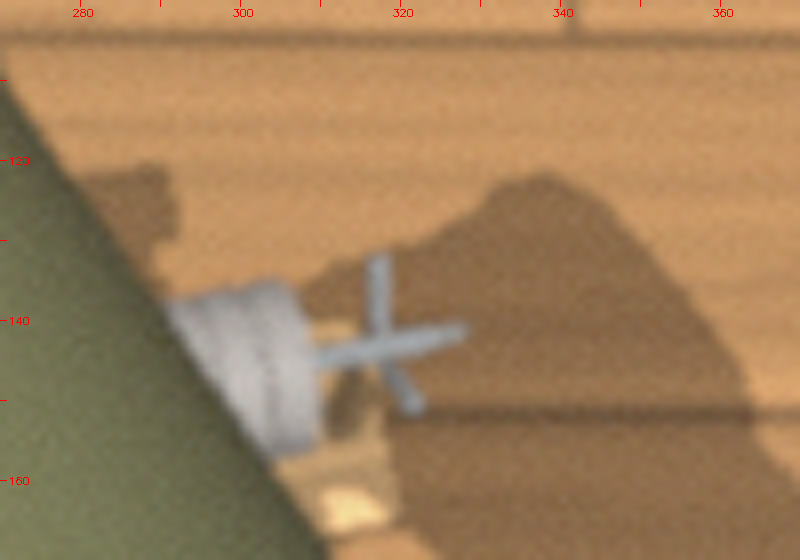

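View pics/wrist18.png

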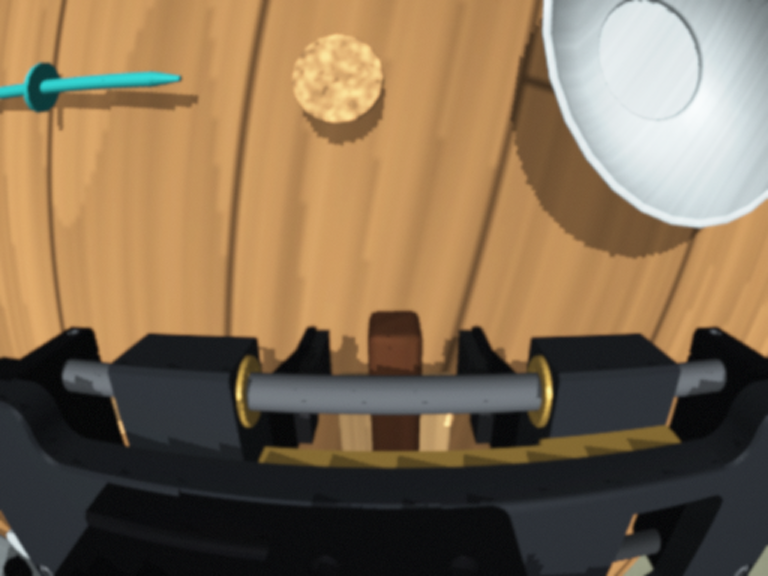

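The skewer is released and resting, and the fingers are clear on both sides. I'll retreat straight up.

{"fn": "drive_tool", "kwargs": {
  "commands": [
    [0,0,-0.5,0,0,0,0.6],
    [0,0,-0.8,0,0,0,0.6],
    [0,0,-1,0,0,0,0.6],
    [0,0,-1.5,0,0,0,0.6],
    [0,0,-2,0,0,0,0.6],
    [0,0,-2,0,0,0,0.6],
    [0,0,-2,0,0,0,0.6],
    [0,0,-2,0,0,0,0.6],
    [0,0,-2,0,0,0,0.6],
    [1,-2,-1,0,0,0,0.6],
    [1,-3,-1,0,0,0,0.6],
    [1,-3,0,0,0,0,0.6],
    [1,-3,0,0,0,0,0.6],
    [1,-3,0,0,0,0,0.6],
    [1,-2,0,0,0,0,0.6],
    [0,0,0,0,0,0,0.6],
    [0,0,0,0,0,0,0.6]
  ]
}}

```text
time_s: 26.62
tool_pos: [0.4556, 0.1047, 0.2914]
tool_rot: [179.8, 6.9, 101.2]
force: [0.7, -0.3, -0.2]
grip_width: 0.0526
```

```bash
python3 shot.py 19 top,side; python3 - <<'E'
import pickle
from m import *
a=pickle.load(open("pics/top19.pkl","rb"));crop(a["img"],230,110,360,200,6,"pics/t19.png")
a=pickle.load(open("pics/side19.pkl","rb"));crop(a["img"],200,130,310,210,7,"pics/s19.png")
E
```

```text
26.7167 [ 25.   -2.6 -43.6 106.5   5.   76.2  -8.6] [0.4568 0.104  0.2908] [179.88   6.75 101.15] [-0.66  0.29  0.3 ] [ 0.107 -0.056  0.022] 0.05168681934222378
```

View pics/t19.png

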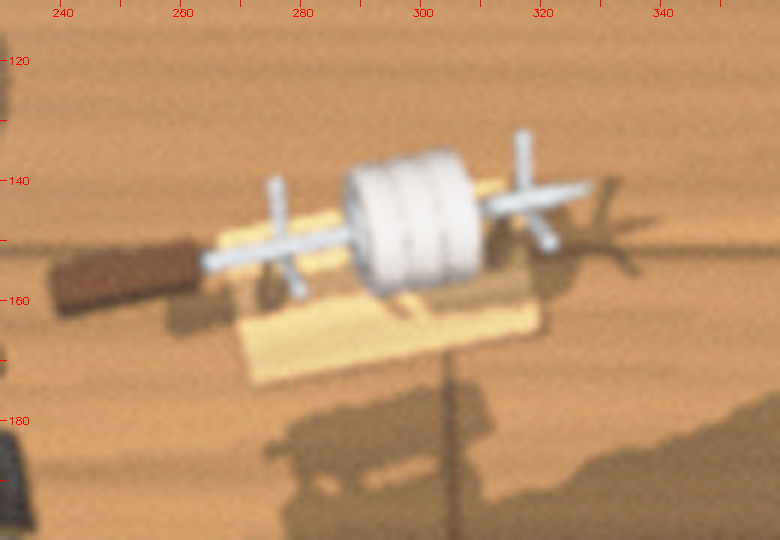

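View pics/s19.png

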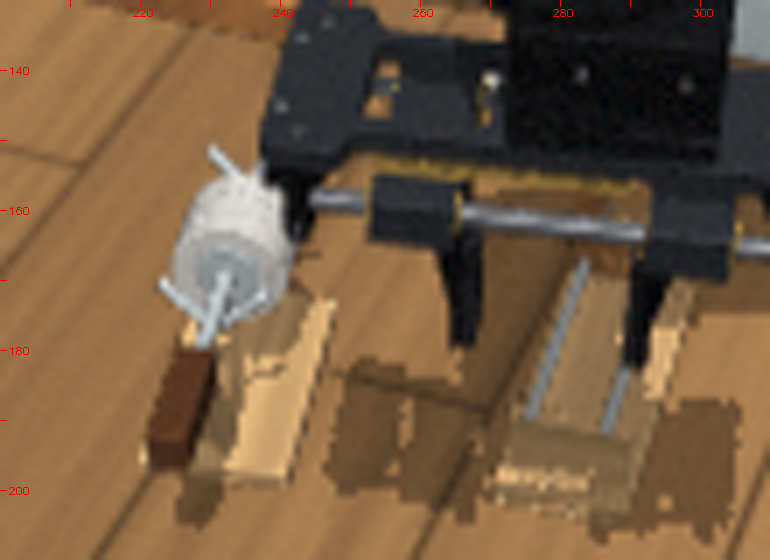

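View pics/side19.png

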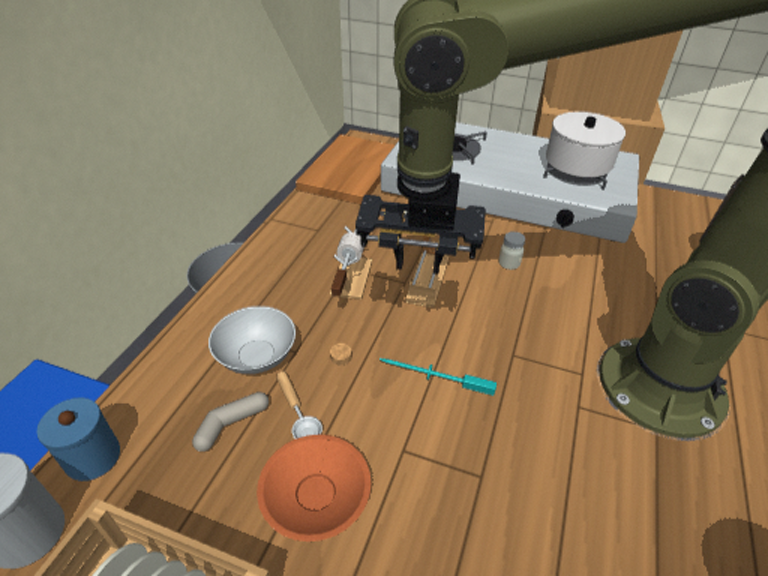

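The skewer rests in both forks at (278,150) and (318,143). The three weights are tight against the guard, the tip is at (328.5,141) against (329.3,141) at the start, and the bystanders look unmoved. I'll hand it in.

```bash
python3 -c "
from cell import env
print(env.sign_off())"
```

```text
the job is handed in; nothing more can be done
None
```

I threaded the skewer through all three weights, pressed the stack home against the end plate, and lifted them off together. I then laid the loaded skewer back across both forks, let go, and handed the job in at about 27 s of the 67 s allowed.

- **Press:** the wrist read about 9 N at the end, with single readings up to 9.3 N. Taking off about 1.5 N of sliding friction, that is roughly 7.5 N on the plate, and the spring gave about 1.8 mm.
- **Slip in the grip:** the handle turned about 6–7° between the fingers during the lift, so the skewer went slightly tip-down for a moment. I tipped the tool up to correct it, and no weight shifted.
- **On the forks:** while setting down, the skewer briefly pressed on the forks with about 5 N. I eased that off before opening the fingers.
- **Last pictures:** the weights sit close together against the guard. The skewer lies in both forks, its tip about 2 mm from where it started. The rack is empty, the bystanders I could see look unmoved, and the gripper is clear of everything. The small dish was hidden behind the arm in the last side view and I did not check it in the last top view. The arm never went near it.

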